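# Clamp the sample cell and back the thumbscrew off a quarter turn

### The job

Push the cell carriage fully home under the bridge of the press. Then turn the thumbscrew clockwise until you feel it bottom firmly, finger-tight and never forced, and back it off a quarter turn so that the glass is not strained; leave it there and disturb nothing else on the bench.

Things in the scene. Friction and masses are not known exactly. Their poses are not given: they have to be found in the camera images.
- press: cell press, fixed to the bench: grey base 210 (x) x 100 (y) x 12 mm; origin at the centre of its underside, x along the carriage's travel, from push plate towards bridge. A dark bridge 32 mm thick (x) and 98 mm wide (y) stands over x = +50 mm, its top at 66 mm, with a boss 34 mm across up to 74 mm, from which the thumbscrew stands up.
- carriage (a joint): travel of the carriage in m along the press's +x: 0 fully out, 0.060 fully home against its end stop. It slides stiffly (about 3 N) and stays where it is left.
- push_plate (a point): middle of the outer face (the press's -x side) of the carriage's upright push plate: 44 mm wide (y), 6 mm thick, reaching from 15 to 71 mm above the bench; this point is 55 mm above it. Push it along the press's +x. When home, this face is at x = -38 mm of the press.
- screw_grip (a point): thumbscrew: steel bar head 42 mm long (this frame's x) x 12 mm thick (y) x 26 mm high, turning on a vertical axis at x = +50 mm, y = 0 of the press; grip it across its thickness. This point is on the axis, 102 mm above the bench; the bar spans 86 to 112 mm. Running friction about 0.03 N m; a firm bottom is 0.08 to 0.15 N m more, under 0.07 is too little, over 0.19 forces it.
- thumbscrew (a joint): angle of the thumbscrew in rad, growing clockwise from above (tightening): the head's yaw is the press's yaw minus this. Starts between -2.4 and -1.9, stays where left, does not visibly sink. It bottoms somewhere past -0.8, at a different angle each time: this cannot be seen and must be felt. Past first touch the seat yields like a stiff spring, 1.8 N m per rad.
- amber_bottle: bystander, leave alone: amber glass reagent bottle, 70 mm across, 150 mm tall; origin at the centre of its underside
- flask: bystander, leave alone: conical glass flask, 74 mm across, 110 mm tall; origin at the centre of its underside
- beaker: bystander, leave alone: glass beaker, 64 mm across, 75 mm tall; origin at the centre of its underside
- dropper: bystander, leave alone: small amber dropper bottle beside the press, 32 mm across, 65 mm tall; origin at the centre of its underside
- spare_cell: bystander, leave alone: spare cell in a 46 x 46 mm steel frame, 19 mm tall, beside the press; origin at the centre of its underside
- spanner: bystander, leave alone: small steel spanner, 130 mm long; origin at the centre of its underside
Things that resemble listed ones, but are neither listed nor needed, are in the scene too. What is shaped like the press but yellow is not meant.

How it is judged:
By the outcome, as a careful person would: the job done as asked, in the order asked, and still so for the second after the job is handed in, with the robot touching nothing.
It also fails if it takes over 72 s, if anything falls off the work surface, if the arm or the gripper's body presses on something with over 40 N, if the wrist force passes 120 N, or if a joint passes its speed limit or range.

### The arm

A 7-joint arm with a two-finger parallel gripper is mounted at the origin on the work surface. World frame = base frame: x ahead of the robot, y to its left, z up, the work surface at z = 0. Lengths are in m, angles in rad, forces in N, time in s.
With the tool pointing down it reaches from about 0.425 to 0.925 m from the base axis. Payload 6.8 kg.
Tool frame: the origin (TCP) lies midway between the tips of the shut fingers; the grasp point (between the pads) lies r.tcp_to_grasp behind it (r.tcp_to_grasp is the distance from the TCP to the grasp point, in m); x points along the fingers, y is the direction in which the jaws open and shut, and the axes are right-handed (so a half turn about x gives the same grasp; the last joint's range is limited). The gripper opens to 85 mm and grips with 20 to 120 N. Pads are 22 mm wide; open, the fingers measure 114 mm over their backs; the gripper's body (76 mm by 85 mm) begins 54 mm behind the grasp point. The pads swing forward as they close: fully open they stand 13 mm farther back than shut.
Start: joints at [1.211, 0.477, 0.022, 1.555, -0.011, 1.109, -0.083], TCP at [0.168, -0.654, 0.231] pointing down, gripper open.
Joint ranges: [-2.96, 2.96], [-0.34, 2.1], [-1.41, 1.46], [0.24, 2.44], [-1.37, 4.51], [0.17, 1.92], [-2.96, 2.96]. Speed limits (rad/s): [2.39, 2.39, 3.14, 3.14, 3.14, 3.14, 3.14].

### API

Orientations are given as a rotation vector (axis times angle).
In Python, from bench import r, grab_frame, search_frame, cut_out, pinpoint gives the robot as it stands. The module is installed in compiled form; this text tells all that it offers.
- The arm moves only by the tool apply_moves, never from a script. Its argument "commands" is a list of rows, each a list of 7 numbers: the finger opening in mm, from 0 to 85.4, then the shift along the tool's x, y, z in mm, then the turn, a rotation vector about the tool's x, y, z in rad. A call has 1 to 20 rows; each row is the pose to reach, as a shift and turn from the pose commanded when the call began, along the tool's axes at that moment; what a row does not reach only later rows make up. A row lasts 1/10 s, in which the tool goes at most 50 mm and 8.59 degrees, less where a joint would pass 70% of its speed; a pose out of reach is approached as far as the arm can. A call with a gripper value outside its range is refused whole. The fingers move at their own pace and stop on an object; "force" is the grip in N (left out, the last holds). Time passes only in rows, so rows that repeat a pose let the fingers close. It gives the time, the measured TCP pose, the force and the opening at its end, in the units of the state.
- r.get_obs(): the state, without advancing time (a new reading comes with each control period).
- grab_frame(name): name is "scene" or "top" or "wrist"; returns a dict with "pixels" (420x560x3 uint8, red, green, blue), "mtx" (3x3 intrinsics, pixels), "position" and "rotation" of the camera in the world; the wrist camera has in their place "T_tool_cam" (4x4, takes a point from camera to tool coordinates, whose origin is the TCP and whose axes are the tool frame's). Camera axes: x right, y down, z forward; pixel columns grow to the right and rows downward; lengths in m; the calibration is good to about 2 mm. The wrist camera is an equidistant fisheye: a pixel r from the principal point sees the ray r / f radians off the axis. A picture is of the moment at which its call begins: read the wrist's pose just before it. There is no depth.
- r.hand_in(): hands the job in, once; it reports no verdict.
Trained networks look in the newest picture that a camera, given by its name, has taken for a name from the list of things; names that differ only in an ending like _2 or _b are one class to them, and where a whole thing is asked for, a point or a joint stands for the part that bears it (a point fixed in the world has none). Each returns a list of dicts, best first, with "confidence" (0 to 1); they miss things now and then, are a little off and sometimes report something else, mostly with a low value. They report only what shows in the picture. A call takes as long as a camera call. They do not tell look-alikes from the thing itself.
- search_frame(label, camera): "point" ([column, row] as shares, 0 to 1, of the picture: columns of its width, rows of its height, amid what is visible of it).
- cut_out(label, camera): "pixels" (420x560 bool, what is visible of it) and "point" ([column, row] as shares, 0 to 1, of the picture: columns of its width, rows of its height, amid what is visible of it).
- pinpoint(label, camera): "point" ([column, row] as shares, 0 to 1, of the picture: columns of its width, rows of its height: a listed point, or the origin of a listed thing).
The state is a dict: "clock": time; "joints": joint angles; "qvel": joint speeds; "tau": joint torques, N m; "tcp_pos": TCP position; "orientation": TCP orientation; "contact_force": force on the tool from outside, world axes, zero at the start; "moment": the same for the moment, N m; "grip_width": finger opening in m.
Only numpy, scipy, OpenCV 4.12 (cv2) and the standard library are available. Lean on these libraries where they do the work, as an engineer would, in place of code of your own. Each camera call takes 0.05 s, during which the arm holds its last target.

## Working session

There is one attempt and no reset: what is moved stays moved. The work goes in short steps, Python scripts to look and compute and a tool call to move; the robot and the scene stay as the last step left them, time stands still between calls to the robot, and variables do not carry over. Pictures are saved under pics/ and viewed, and the job is handed in when it is done.

Besides the shell and the picture viewer there is one more tool, called after "Request:" in YAML: its name, and indented under it one key for each argument. apply_moves: Moves the arm, as the interface text tells. Its arguments: {"type":"object","properties":{"commands":{"type":"array"},"force":{"type":"number"}},"required":["commands"]}

```bash
mkdir -p pics
cat > h.py <<'E'
import numpy as np, cv2
from bench import r, grab_frame, search_frame, cut_out, pinpoint
from scipy.spatial.transform import Rotation as R
def save(f,n): cv2.imwrite('pics/'+n+'.png',cv2.cvtColor(f['pixels'],cv2.COLOR_RGB2BGR))
def ray_fixed(f,p):
    K=f['mtx']; u=p[0]*560;v=p[1]*420
    d=np.array([(u-K[0,2])/K[0,0],(v-K[1,2])/K[1,1],1.])
    d=np.array(f['rotation'])@d if np.array(f['rotation']).shape==(3,3) else R.from_rotvec(f['rotation']).as_matrix()@d
    return np.array(f['position']),d/np.linalg.norm(d)
def atz(f,p,z):
    o,d=ray_fixed(f,p); return o+d*(z-o[2])/d[2]
E
python3 - <<'E'
from h import *
o=r.get_obs()
for k,v in o.items(): print(k,np.round(v,4))
print(r.tcp_to_grasp)
for c in ['scene','top','wrist']:
    f=grab_frame(c); save(f,c+'0')
    print(c,{k:np.round(v,4).tolist() for k,v in f.items() if k!='pixels'})
    for l in ['press','push_plate','screw_grip','dropper','spare_cell','amber_bottle','flask','beaker','spanner']:
        for q in pinpoint(l,c)[:3]:
            p=q['point']; s=''
            if c!='wrist': s=np.round(atz(f,p,{'push_plate':.055,'screw_grip':.102}.get(l,0)),4)
            print(l,np.round(q['confidence'],2),np.round([p[0]*560,p[1]*420]),s)
E
```

```text
clock 0.0
joints [ 1.2109  0.4778  0.0224  1.5565 -0.0115  1.1093 -0.0831]
qvel [-0.0003 -0.0002  0.0016  0.0002 -0.0016 -0.0003  0.0004]
tau [ 6.00000e-04 -5.96439e+01  1.60790e+00 -2.81190e+01  1.25000e-02
  9.20000e-03 -0.00000e+00]
tcp_pos [ 0.168  -0.6532  0.2303]
orientation [ 2.0878  0.2661 -2.0885]
contact_force [-0.9172  0.1881  0.7942]
moment [ 0.0154 -0.0105  0.0284]
grip_width 0.0854
0.0187
scene {'mtx': [[512.8535, 0.0, 289.3489], [0.0, 512.8535, 210.995], [0.0, 0.0, 1.0]], 'position': [1.1929, 0.793, 0.8111], 'rotation': [-0.8525, -2.4199, 1.22]}
press 0.9 [275. 216.] [ 0.5492 -0.0671  0.    ]
press 0.58 [355. 259.] [0.5035 0.1851 0.    ]
push_plate 0.79 [295. 189.] [ 0.4782 -0.0704  0.055 ]
push_plate 0.58 [394. 226.] [0.3949 0.1986 0.055 ]
screw_grip 0.61 [343. 237.] [0.559  0.1933 0.102 ]
screw_grip 0.47 [257. 190.] [ 0.598  -0.0733  0.102 ]
dropper 0.85 [289. 250.] [0.6071 0.0621 0.    ]
spare_cell 0.57 [270. 182.] [ 0.4593 -0.2053  0.    ]
amber_bottle 0.57 [334. 355.] [0.7295 0.3563 0.    ]
flask 0.62 [448. 297.] [0.4341 0.3995 0.    ]
beaker 0.58 [181. 180.] [ 0.
[... 467 characters left out ...]
4  -0.0884  0.102 ]
screw_grip 0.46 [202. 207.] [0.5469 0.1962 0.102 ]
dropper 0.66 [258. 187.] [0.6131 0.0557 0.    ]
dropper 0.24 [302. 213.] [ 0.5434 -0.0673  0.    ]
spare_cell 0.7 [353. 240.] [ 0.472  -0.2081  0.    ]
amber_bottle 0.83 [153. 145.] [0.726  0.3529 0.    ]
flask 0.96 [135. 249.] [0.4347 0.3911 0.    ]
flask 0.46 [353. 240.] [ 0.4736 -0.2099  0.    ]
beaker 0.87 [414. 177.] [ 0.6524 -0.3777  0.    ]
spanner 0.55 [413. 261.] [ 0.4195 -0.3753  0.    ]
wrist {'mtx': [[325.1923, 0.0, 277.7625], [0.0, 325.1923, 206.1179], [0.0, 0.0, 1.0]], 'T_tool_cam': [[0.0004, -0.2675, 0.9636, -0.1419], [1.0, 0.0003, -0.0003, 0.0001], [-0.0002, 0.9636, 0.2675, -0.0675], [0.0, 0.0, 0.0, 1.0]]}
```

View pics/scene0.png

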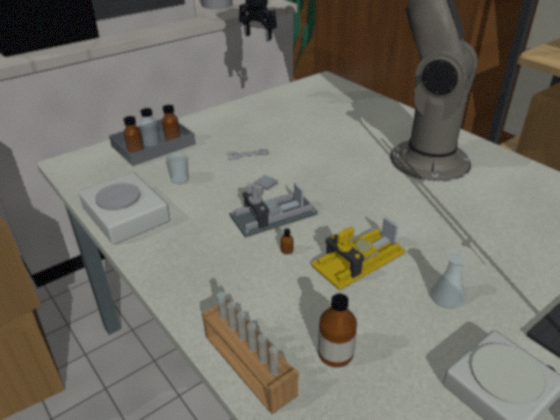

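View pics/top0.png

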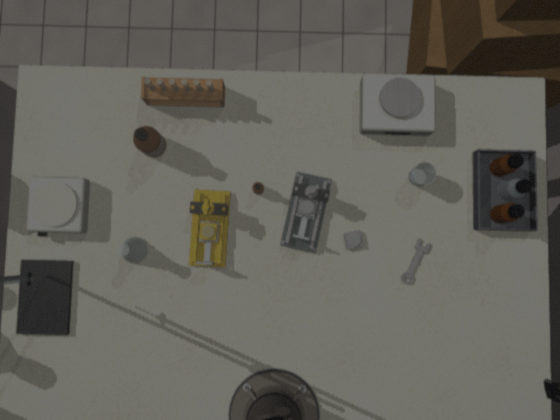

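The grey press is at about (306,212) in the top view, bridge end at (312,190), push plate at (300,238). The yellow one at (210,228) is the decoy. The spare cell is at (353,240) and the dropper at (258,188). I'll zoom in on the grey press.

Run:
```python
import cv2
a=cv2.imread('pics/top0.png')[160:265,240:380]; a=cv2.convertScaleAbs(a,alpha=1.6)
cv2.imwrite('pics/z1.png',cv2.resize(a,None,fx=5.5,fy=5.5,interpolation=cv2.INTER_CUBIC))
a=cv2.imread('pics/scene0.png')[165:245,220:330]
cv2.imwrite('pics/z2.png',cv2.resize(a,None,fx=7,fy=7,interpolation=cv2.INTER_CUBIC))
```

```text
(no output)
```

View pics/z1.png

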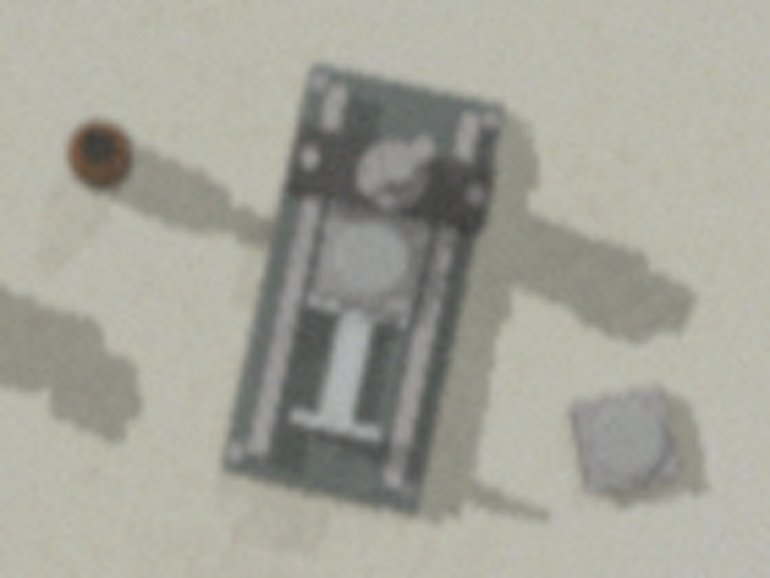

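View pics/z2.png

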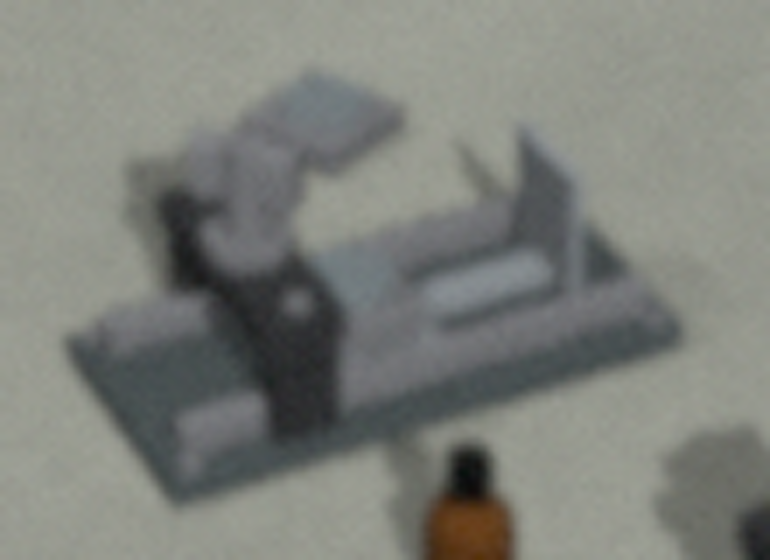

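Base corners in the zoom are about (315,65), (503,105), (418,515) and (225,470). The head's bar points up-right, toward (430,145).

Run:
```python
from h import *
f=grab_frame('top')
z=np.array([(315,65),(503,105),(418,515),(225,470)])/5.5+[240,160]
P=np.array([atz(f,(u/560,v/420),.012)[:2] for u,v in z]); print(P.round(4))
c=P.mean(0); ax=(P[0]+P[1]-P[2]-P[3])/2; print(c,np.linalg.norm(ax),np.linalg.norm((P[0]+P[3]-P[1]-P[2])/2),np.degrees(np.arctan2(ax[1],ax[0])))
ay=(P[0]+P[3]-P[1]-P[2])/2;print(np.degrees(np.arctan2(ay[1],ay[0]))-90)
s=lambda pt,zz:atz(f,((pt[0]/5.5+240)/560,(pt[1]/5.5+160)/420),zz)
print('plate top',s((335,432),.071)[:2], 'head end R',s((430,143),.112)[:2],'head mid',s((397,170),.11)[:2])
x=ax/np.linalg.norm(ax); print('screw',c+x*.05,'plate out',c-x*.098)
print(np.round(R.from_rotvec(r.get_obs()['orientation']).as_matrix(),3))
f2=grab_frame('scene')
s=lambda pt,zz:atz(f2,((pt[0]/7+220)/560,(pt[1]/7+165)/420),zz)
print([s(p,.012)[:2].round(4) for p in [(70,340),(180,503),(680,345)]])
```

```text
[[ 0.6579 -0.051 ]
 [ 0.6399 -0.146 ]
 [ 0.4334 -0.1069]
 [ 0.4535 -0.0104]]
[ 0.54619191 -0.07857379] 0.20930953971773053 0.09760475338835468 -10.972963949858634
-11.232022961432747
plate top [ 0.47214031 -0.06209802] head end R [ 0.60693995 -0.101893  ] head mid [ 0.59410891 -0.08683721]
screw [ 0.59527777 -0.08809108] plate out [ 0.44998363 -0.05991991]
[[ 0.     0.249 -0.968]
 [-0.    -0.968 -0.249]
 [-1.     0.    -0.   ]]
[array([ 0.6428, -0.1367]), array([ 0.6657, -0.0326]), array([0.4681, 0.0078])]
```

Request:
apply_moves:
  commands:
    - [0,-20,-482,-467,0.445,0,0]
    - [0,-20,-482,-467,0.445,0,0]
    - [0,-20,-482,-467,0.445,0,0]
    - [0,-20,-482,-467,0.445,0,0]
    - [0,-20,-482,-467,0.445,0,0]
    - [0,-20,-482,-467,0.445,0,0]
    - [0,-20,-482,-467,0.445,0,0]
    - [0,-20,-482,-467,0.445,0,0]
    - [0,-20,-482,-467,0.445,0,0]
    - [0,-20,-482,-467,0.445,0,0]
    - [0,-20,-482,-467,0.445,0,0]
    - [0,-20,-482,-467,0.445,0,0]
    - [0,-20,-482,-467,0.445,0,0]
    - [0,-20,-482,-467,0.445,0,0]
    - [0,-20,-482,-467,0.445,0,0]
    - [0,-20,-482,-467,0.445,0,0]
    - [0,-20,-482,-467,0.445,0,0]
    - [0,-20,-482,-467,0.445,0,0]
    - [0,-20,-482,-467,0.445,0,0]
    - [0,-20,-482,-467,0.445,0,0]

```text
clock: 3.6
tcp_pos: [0.5002, -0.0713, 0.2513]
orientation: [-2.119, 0.207, 2.119]
contact_force: [0.9, 0.2, -0.2]
grip_width: 0.0
```

```bash
cat >> h.py <<'E'
def wpose():
    o=r.get_obs(); return np.array(o['tcp_pos']),R.from_rotvec(o['orientation']).as_matrix()
def watz(f,uv,z,pose):
    K=f['mtx']; d=np.array([uv[0]-K[0,2],uv[1]-K[1,2]]); rr=np.hypot(*d); th=rr/K[0,0]
    v=np.array([np.sin(th)*d[0]/max(rr,1e-9),np.sin(th)*d[1]/max(rr,1e-9),np.cos(th)])
    T=f['T_tool_cam']; t,Rm=pose; v=Rm@(T[:3,:3]@v); o=t+Rm@T[:3,3]; return o+v*(z-o[2])/v[2]
E
python3 - <<'E'
from h import *
p=wpose();o=r.get_obs();print(o['clock'],np.round(o['joints'],3),p[0].round(4),p[1].round(3).tolist(),o['grip_width'])
f=grab_frame('wrist'); save(f,'w1')
for l,z in [('press',0),('push_plate',.055),('screw_grip',.102),('dropper',0),('spare_cell',0)]:
    for q in pinpoint(l,'wrist')[:2]:
        uv=np.array(q['point'])*[560,420]; print(l,round(q['confidence'],2),uv.round(),watz(f,uv,z,p).round(4))
E
```

```text
3.6 [ 0.28   0.195 -0.298  1.915  0.066  1.042 -1.811] [ 0.5002 -0.0713  0.2513] [[0.0, -0.193, -0.981], [-0.0, -0.981, 0.193], [-1.0, 0.0, -0.0]] 2.8458849205427577e-05
press 0.81 [271. 136.] [ 0.547  -0.0719  0.    ]
press 0.66 [ 99. 212.] [0.4993 0.185  0.    ]
push_plate 0.83 [103. 297.] [0.3942 0.1907 0.055 ]
push_plate 0.78 [273. 210.] [ 0.471  -0.0606  0.055 ]
screw_grip 0.95 [272.  84.] [ 0.597  -0.0856  0.102 ]
screw_grip 0.85 [ 44. 198.] [0.5469 0.1873 0.102 ]
dropper 0.74 [159. 113.] [0.6062 0.0586 0.    ]
spare_cell 0.71 [389. 175.] [ 0.4727 -0.2111  0.    ]
```

View pics/w1.png

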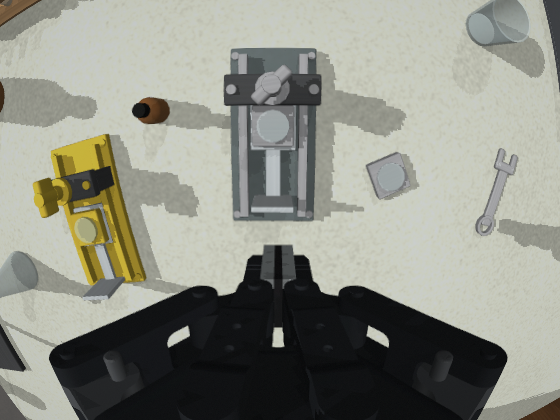

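Wrist view: the grey press fills (231..316, 49..219), with the screw head at (272,84) and its bar running (258,97) to (288,72). The push plate is at (273,205) and the base corners are clear. Next I fit the press pose.

Run:
```python
import cv2
a=cv2.imread('pics/w1.png')
cv2.imwrite('pics/z3.png',cv2.resize(a[40:110,215:330],None,fx=6.5,fy=6.5,interpolation=cv2.INTER_CUBIC))
cv2.imwrite('pics/z4.png',cv2.resize(a[180:290,220:330],None,fx=5,fy=5,interpolation=cv2.INTER_CUBIC))
```

```text
(no output)
```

View pics/z3.png

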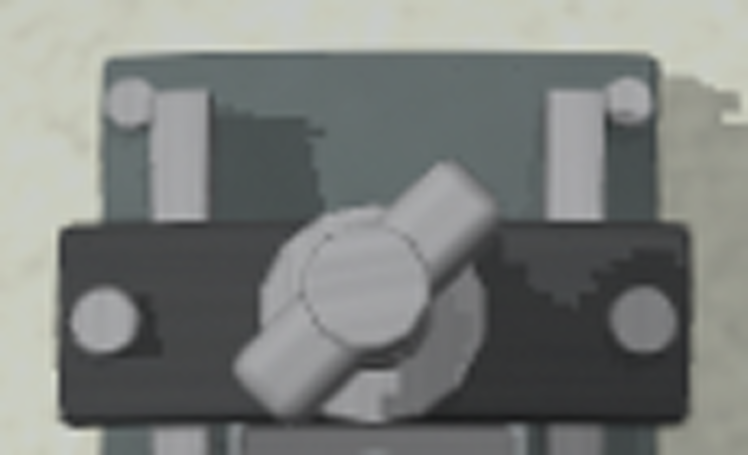

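View pics/z4.png

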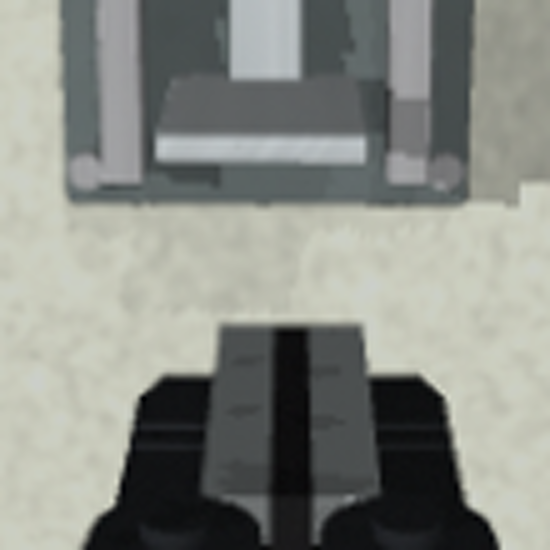

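Run:
```python
from h import *
p=wpose(); f=grab_frame('wrist')
a=lambda q,z: watz(f,np.array(q)/6.5+[215,40],z,p)[:2]
b=lambda q,z: watz(f,np.array(q)/5+[220,180],z,p)[:2]
P=np.array([a((103,58),.012),a((658,55),.012),b((470,203),.012),b((70,200),.012)])
c=P.mean(0); ax=(P[0]+P[1]-P[2]-P[3])/2; print(P.round(4),c.round(4),np.linalg.norm(ax),np.linalg.norm((P[0]+P[3]-P[1]-P[2])/2),np.degrees(np.arctan2(ax[1],ax[0])))
ax/=np.linalg.norm(ax); print('screw',c+ax*.05)
Q=np.array([a(q,.066) for q in [(60,228),(690,225),(690,418),(62,420)]]); print('bridge c',Q.mean(0), np.linalg.norm(Q[0]-Q[1]),np.linalg.norm(Q[0]-Q[3]))
e=Q[0]+Q[3]-Q[1]-Q[2]; print('yaw',np.degrees(np.arctan2(e[1],e[0]))-90)
print('knob',a((367,288),.112),a((367,288),.116))
u,v=a((471,185),.112),a((265,395),.112); w=u-v; print('bar',u,v,(u+v)/2,np.linalg.norm(w),np.degrees(np.arctan2(w[1],w[0])))
print('plate top outer',[(b(q,.071)-c)@ax for q in [(157,162),(365,162)]], [ (b(q,.071)-c)@[-ax[1],ax[0]] for q in [(157,162),(365,162)]])
for q in cut_out('push_plate','wrist')[:2]: print(q['confidence'],q['point'])
```

```text
[[ 0.6591 -0.0461]
 [ 0.6402 -0.1434]
 [ 0.4358 -0.1037]
 [ 0.4556 -0.0066]] [ 0.5477 -0.0749] 0.20771387164345123 0.09907085369429104 -10.986783611665997
screw [ 0.59675008 -0.08447684]
bridge c [ 0.59658088 -0.0843006 ] 0.09645610964775096 0.03025008219009951
yaw -11.038546987483258
knob [ 0.59636966 -0.08397181] [ 0.59594625 -0.0839683 ]
bar [ 0.60745848 -0.09998439] [ 0.58499944 -0.06810586] [ 0.59622896 -0.08404512] 0.03899550265905581 -54.83456398923081
plate top outer [np.float64(-0.07596657683411732), np.float64(-0.07600485704178259)] [np.float64(0.022564925119506564), np.float64(-0.02052324799142605)]
0.68 [0.4846, 0.3348]
0.64 [0.1759, 0.5705]
```

Request:
apply_moves:
  commands:
    - [0,0,-5.4,58.7,0,0,0]
    - [0,0,-5.4,58.7,0,0,0]
    - [0,199,-5.4,58.7,0,0,0]
    - [0,199,-5.4,58.7,0,0,0]
    - [0,199,-5.4,58.7,0,0,0]
    - [0,199,-5.4,58.7,0,0,0]
    - [0,199,-5.4,58.7,0,0,0]
    - [0,199,-5.4,58.7,0,0,0]
    - [0,199,-5.4,58.7,0,0,0]

```text
clock: 4.9
tcp_pos: [0.446, -0.0541, 0.0548]
orientation: [-2.125, 0.206, 2.115]
contact_force: [0.4, 0.0, 1.0]
grip_width: 0.0002
```

Run:
```python
from h import *
p=wpose();print(p[0].round(4),p[1].round(3).tolist(),r.get_obs()['contact_force'])
f=grab_frame('wrist'); save(f,'w2')
```

```text
[ 0.446  -0.0541  0.0548] [[0.004, -0.192, -0.981], [-0.0, -0.981, 0.192], [-1.0, -0.0, -0.004]] [0.36811713 0.04614463 1.02224554]
```

View pics/w2.png

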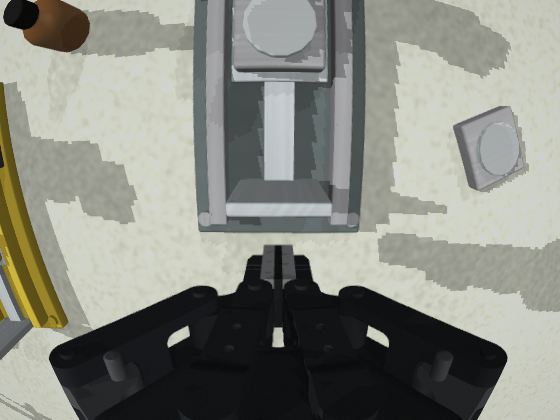

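Fingers are centred on the plate (gripper column 279, plate 278). Pushing now.

Request:
apply_moves:
  commands:
    - [0,3,0,-4,0,0,0]
    - [0,3,0,-8,0,0,0]
    - [0,3,0,-12,0,0,0]
    - [0,3,0,-16,0,0,0]
    - [0,3,0,-20,0,0,0]
    - [0,3,0,-24,0,0,0]
    - [0,3,0,-28,0,0,0]
    - [0,3,0,-32,0,0,0]
    - [0,3,0,-36,0,0,0]
    - [0,3,0,-40,0,0,0]
    - [0,3,0,-44,0,0,0]
    - [0,3,0,-48,0,0,0]
    - [0,3,0,-48,0,0,0]

```text
clock: 6.25
tcp_pos: [0.4918, -0.0634, 0.0493]
orientation: [-2.121, 0.206, 2.119]
contact_force: [-1.5, 0.4, -1.2]
grip_width: -0.0002
```

Request:
apply_moves:
  commands:
    - [0,0,0,-3,0,0,0]
    - [0,0,0,-6,0,0,0]
    - [0,0,0,-8,0,0,0]
    - [0,0,0,-8,0,0,0]

```text
clock: 6.65
tcp_pos: [0.4993, -0.0648, 0.0494]
orientation: [-2.121, 0.205, 2.119]
contact_force: [-2.8, -0.6, -0.9]
grip_width: 0.0001
```

Request:
apply_moves:
  commands:
    - [0,0,0,-1.5,0,0,0]
    - [0,0,0,-3,0,0,0]
    - [0,0,0,-3,0,0,0]

```text
clock: 6.95
tcp_pos: [0.5001, -0.0651, 0.0492]
orientation: [-2.117, 0.206, 2.124]
contact_force: [-7.1, 0.5, 4.0]
grip_width: -0.0001
```

Request:
apply_moves:
  commands:
    - [0,0,0,-2,0,0,0]
    - [0,0,0,-3,0,0,0]
    - [0,0,0,-3,0,0,0]

```text
clock: 7.25
tcp_pos: [0.5001, -0.0651, 0.0487]
orientation: [-2.111, 0.206, 2.13]
contact_force: [-14.0, 3.5, 9.5]
grip_width: -0.0001
```

Run:
```python
from h import *
p=wpose();c=np.array([.5477,-.0749]);ax=np.array([.9816,-.1908]);print((p[0][:2]-c)@ax,r.get_obs()['contact_force'])
f=grab_frame('wrist'); save(f,'w3')
```

```text
-0.04859079679607451 [-13.98185956   3.54880351   9.51528527]
```

View pics/w3.png

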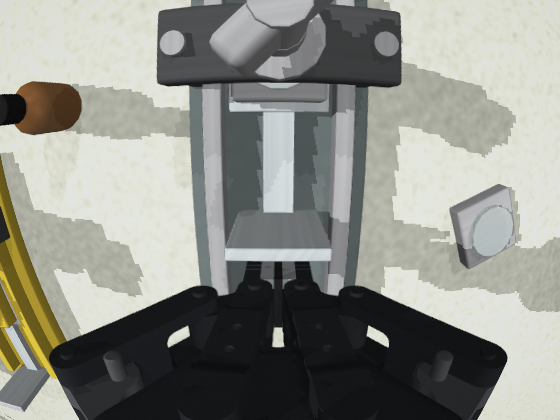

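Carriage is home: it stopped at a pad-face x of −37.6 mm, with the force rising to 14 N. Backing off and rising.

Request:
apply_moves:
  commands:
    - [0,0,0,15,0,0,0]
    - [0,0,0,30,0,0,0]
    - [0,0,0,30,0,0,0]
    - [0,-50,0,30,0,0,0]
    - [0,-100,0,30,0,0,0]
    - [0,-145,0,30,0,0,0]
    - [0,-145,0,30,0,0,0]
    - [50,-145,0,0,-0.15,0,0]
    - [50,-145,0,-40,-0.3,0,0]
    - [50,-145,0,-70,-0.45,0,0]
    - [50,-145,0,-95,-0.6,0,0]
    - [50,-145,0,-95,-0.75,0,0]
    - [50,-145,0,-95,-0.9,0,0]
    - [50,-145,0,-95,-1.05,0,0]
    - [50,-145,0,-95,-1.2,0,0]
    - [50,-145,0,-95,-1.2,0,0]

```text
clock: 8.9
tcp_pos: [0.5989, -0.0844, 0.1942]
orientation: [1.612, 0.888, -1.609]
contact_force: [0.3, -0.6, 0.5]
grip_width: 0.0502
```

Run:
```python
from h import *
p=wpose();o=r.get_obs();print(p[0].round(4),p[1].round(3).tolist(),np.round(o['joints'],3),o['contact_force'].round(2),o['moment'].round(3),o['grip_width'])
f=grab_frame('wrist'); save(f,'w4')
for l,z in [('push_plate',.055),('screw_grip',.102)]:
    for q in pinpoint(l,'wrist')[:2]:
        uv=np.array(q['point'])*[560,420]; print(l,round(q['confidence'],2),uv.round(),watz(f,uv,z,p).round(4))
```

```text
[ 0.5989 -0.0844  0.1942] [[0.001, 0.846, -0.534], [0.001, -0.534, -0.846], [-1.0, 0.001, -0.001]] [ 0.431  0.449 -0.519  1.74   0.255  1.019 -0.743] [ 0.27 -0.58  0.48] [-0.011  0.051  0.013] 0.05020725306413013
push_plate 0.79 [187. 229.] [ 0.5091 -0.0662  0.055 ]
screw_grip 0.7 [276. 209.] [ 0.5976 -0.0833  0.102 ]
```

View pics/w4.png

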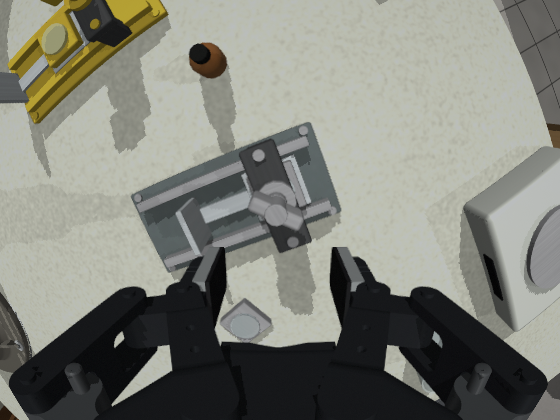

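Plate reads x ≈ −39 mm, so it is home. Finishing the rotation above the screw.

Request:
apply_moves:
  commands:
    - [50,0,-2,1,-0.15,0,0]
    - [50,0,-2,1,-0.3,0,0]
    - [50,0,-2,1,-0.45,0,0]
    - [50,0,-2,1,-0.6,0,0]
    - [50,0,-2,1,-0.75,0,0]
    - [50,0,-2,1,-0.9,0,0]
    - [50,0,-2,1,-1.05,0,0]
    - [50,0,-2,1,-1.18,0,0]
    - [50,40,-2,1,-1.18,0,0]
    - [50,40,-2,1,-1.18,0,0]
    - [50,40,-2,1,-1.18,0,0]

```text
clock: 10.15
tcp_pos: [0.5953, -0.0839, 0.1541]
orientation: [0.746, 1.441, -0.746]
contact_force: [0.9, -0.0, 0.9]
grip_width: 0.0498
```

Run:
```python
from h import *
p=wpose();o=r.get_obs();print(p[0].round(4),p[1].round(3).tolist(),np.degrees(np.arctan2(p[1][1,1],p[1][0,1])),np.round(o['joints'],3),o['contact_force'].round(2),o['moment'].round(3),o['grip_width'])
f=grab_frame('wrist'); save(f,'w5')
for l,z in [('screw_grip',.102)]:
    for q in pinpoint(l,'wrist')[:2]:
        uv=np.array(q['point'])*[560,420]; print(l,round(q['confidence'],2),uv.round(),watz(f,uv,z,p).round(4))
cv2.imwrite('pics/z5.png',cv2.resize(f['pixels'][150:290,190:370,::-1],None,fx=4.2,fy=4.2,interpolation=cv2.INTER_CUBIC))
```

```text
[ 0.5953 -0.0839  0.1541] [[-0.002, 0.817, 0.576], [0.0, 0.576, -0.817], [-1.0, -0.001, -0.001]] 35.2018964149641 [ 0.591  0.55  -0.75   1.77   0.437  0.998  0.285] [ 0.95 -0.01  0.89] [ 0.042 -0.069 -0.045] 0.049775472858024424
screw_grip 0.95 [281. 230.] [ 0.5976 -0.0841  0.102 ]
screw_grip 0.17 [118. 219.] [ 0.5032 -0.1432  0.102 ]
```

View pics/z5.png

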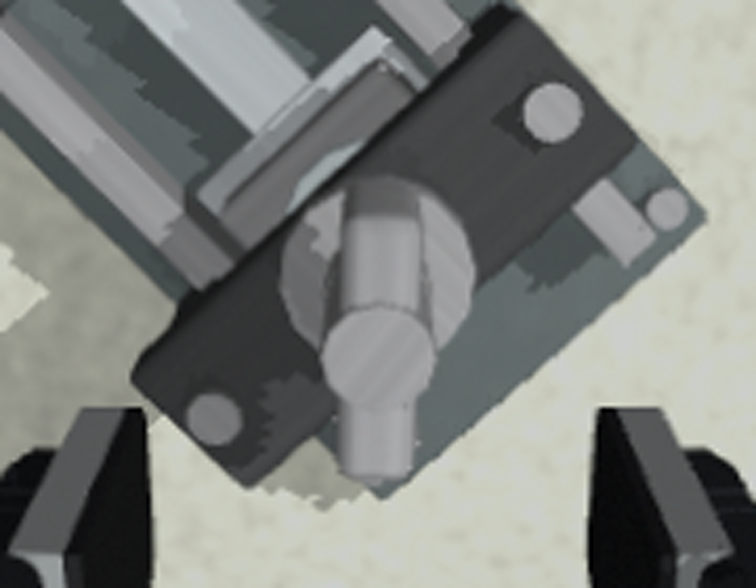

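The bar is aligned with the pads: bar column about 376 against a gripper centre of 370 in the zoom. Descending, then gripping.

Request:
apply_moves:
  commands:
    - [50,35,0.7,1,0,0,0]
    - [50,60,0.7,1,0,0,0]
    - [50,70.5,0.7,1,0,0,0]
    - [50,70.5,0.7,1,0,0,0]
    - [50,70.5,0.7,1,0,0,0]
    - [30,70.5,0.7,1,0,0,0]
    - [18,70.5,0.7,1,0,0,0]
    - [18,70.5,0.7,1,0,0,0]
    - [18,70.5,0.7,1,0,0,0]
  force: 25

```text
clock: 11.15
tcp_pos: [0.5971, -0.0845, 0.0842]
orientation: [0.745, 1.439, -0.745]
contact_force: [0.7, -0.3, 0.4]
grip_width: 0.0177
```

```bash
cat >> h.py <<'E'
def st():
    o=r.get_obs();p=wpose();y=np.arctan2(p[1][1,1],p[1][0,1])
    print('t',round(o['clock'],2),'tcp',p[0].round(4),'toolyaw',round(y,4),'screw~',round(-0.1918-(y-np.pi/2),4),'F',o['contact_force'].round(2),'M',o['moment'].round(3),'q',np.round(o['joints'],3),'tau7',o['tau'][6].round(4),'w',round(o['grip_width'],4))
E
python3 - <<'E'
from h import *
st()
f=grab_frame('wrist'); save(f,'w6'); st()
E
```

```text
t 11.15 tcp [ 0.5971 -0.0845  0.0842] toolyaw 0.6157 screw~ 0.7633 F [ 0.74 -0.31  0.42] M [-0.004 -0.036  0.002] q [ 0.55   0.635 -0.698  1.815  0.517  0.882  0.225] tau7 0.0014 w 0.0177
t 11.2 tcp [ 0.597  -0.0844  0.0841] toolyaw 0.6158 screw~ 0.7632 F [1.14 0.19 0.15] M [ 0.006 -0.022  0.063] q [ 0.55   0.635 -0.698  1.815  0.517  0.882  0.225] tau7 0.0012 w 0.0179
```

View pics/w6.png

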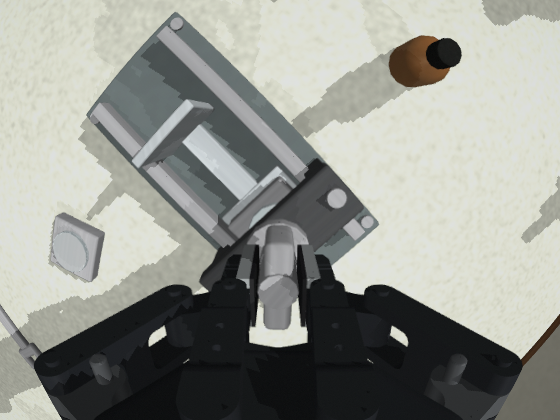

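Request:
apply_moves:
  commands:
    - [8,0,0,0,0,0,0]
    - [8,0,0,0,0,0,0]
    - [8,0,0,0,0,0,0]
  force: 25

```text
clock: 11.5
tcp_pos: [0.597, -0.0844, 0.0841]
orientation: [0.745, 1.439, -0.745]
contact_force: [-0.9, -0.4, 4.7]
grip_width: 0.0151
```

```bash
sed -i 's/(y-np.pi\/2)/(y+np.pi\/2)/' h.py
python3 -c "
from h import *
st()"
```

```text
t 11.5 tcp [ 0.597  -0.0844  0.0841] toolyaw 0.6159 screw~ -2.3785 F [-0.88 -0.42  4.67] M [-0.06   0.184  0.006] q [ 0.55   0.635 -0.699  1.815  0.517  0.882  0.225] tau7 0.0067 w 0.0151
```

Request:
apply_moves:
  commands:
    - [8,0,0,0,0,0,0]
    - [8,0,0,0,0,0,0]
    - [8,0,0,0,0,0,0]

```text
clock: 11.8
tcp_pos: [0.5971, -0.0843, 0.0841]
orientation: [0.745, 1.439, -0.744]
contact_force: [-1.3, -0.0, 5.5]
grip_width: 0.0151
```

```bash
python3 -c "
from h import *
st()
f=grab_frame('wrist'); save(f,'w7');cv2.imwrite('pics/z7.png',cv2.resize(f['pixels'][200:350,200:360,::-1],None,fx=4,fy=4,interpolation=cv2.INTER_CUBIC));st()"
```

```text
t 11.8 tcp [ 0.5971 -0.0843  0.0841] toolyaw 0.6159 screw~ -2.3785 F [-1.3  -0.01  5.53] M [-0.018  0.15   0.011] q [ 0.55   0.635 -0.698  1.815  0.517  0.882  0.225] tau7 0.0076 w 0.0151
t 11.85 tcp [ 0.5971 -0.0843  0.0841] toolyaw 0.616 screw~ -2.3786 F [-0.86  0.05  6.06] M [-0.042  0.185  0.009] q [ 0.55   0.635 -0.699  1.815  0.517  0.882  0.225] tau7 0.0077 w 0.0151
```

View pics/z7.png

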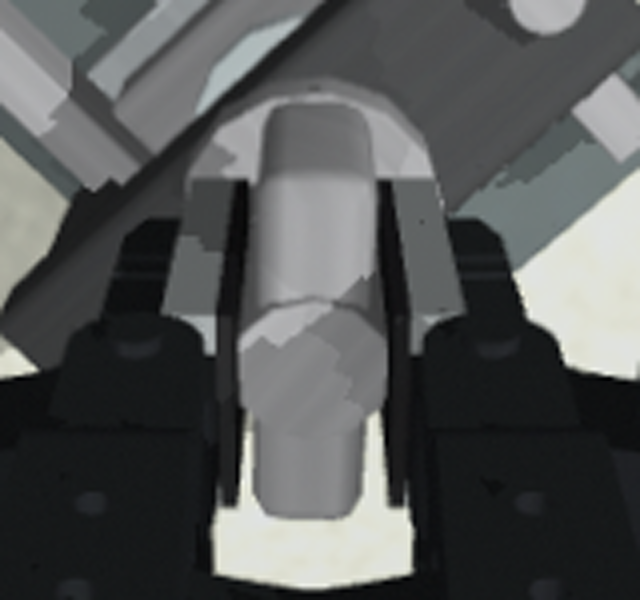

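The pads closed at 15.1 mm, on what looks like the round knob rather than the 12 mm bar. I'll check the head's shape in the earlier pictures.

```bash
python3 -c "
import cv2,numpy as np
c=lambda n,a,b,x,y:cv2.resize(cv2.imread('pics/'+n+'.png')[a:b,x:y],(400,300),interpolation=cv2.INTER_CUBIC)
A=np.vstack([np.hstack([c('w3',0,84,200,312),c('w1',165,225,25,105)]),np.hstack([c('scene0',225,273,320,384),c('w6',205,340,190,370)])])
cv2.imwrite('pics/m1.png',A)"
```

```text
(no output)
```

View pics/m1.png

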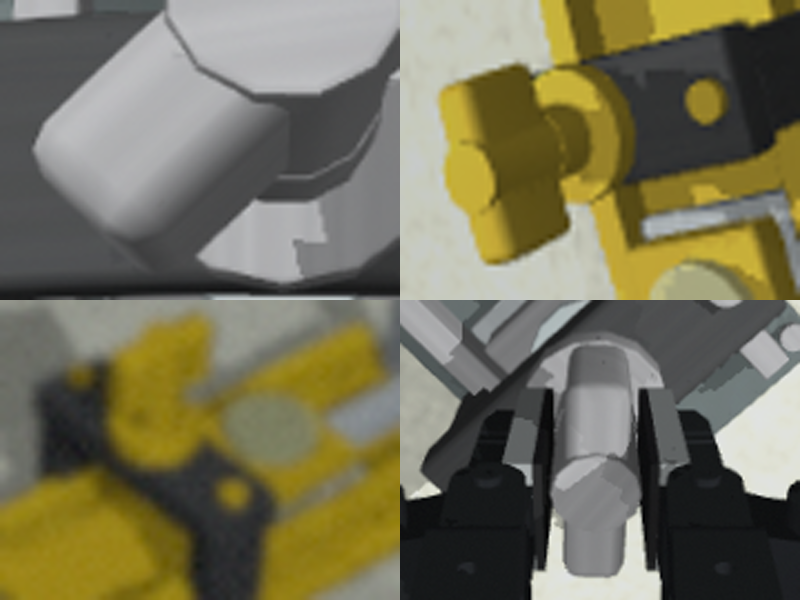

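The head has a full-height round core about 15 mm across with the bar through it, so 15.1 mm is the true centre grip. I'll use a firmer grip and a small first turn to see whether it slips and how the torque reads.

Request:
apply_moves:
  commands:
    - [8,0,0,0,0,0,0]
    - [8,0,0,0,0,0,0]
    - [8,0,0,0,0.05,0,0]
    - [8,0,0,0,0.1,0,0]
    - [8,0,0,0,0.15,0,0]
    - [8,0,0,0,0.2,0,0]
    - [8,0,0,0,0.25,0,0]
    - [8,0,0,0,0.3,0,0]
  force: 60

```text
clock: 12.65
tcp_pos: [0.5972, -0.0843, 0.0843]
orientation: [0.975, 1.341, -0.974]
contact_force: [-1.2, 0.6, 6.8]
grip_width: 0.012
```

```bash
python3 -c "
from h import *
st()
f=grab_frame('wrist'); save(f,'w8');cv2.imwrite('pics/z8.png',cv2.resize(f['pixels'][200:350,200:360,::-1],None,fx=4,fy=4,interpolation=cv2.INTER_CUBIC));st()"
```

```text
t 12.65 tcp [ 0.5972 -0.0843  0.0843] toolyaw 0.3141 screw~ -2.0766 F [-1.23  0.63  6.77] M [0.001 0.266 0.085] q [ 0.502  0.614 -0.629  1.818  0.464  0.861 -0.036] tau7 0.5365 w 0.012
t 12.7 tcp [ 0.5971 -0.0843  0.0843] toolyaw 0.3114 screw~ -2.074 F [-0.6  -0.43  5.77] M [ 0.025  0.243 -0.011] q [ 0.502  0.614 -0.629  1.818  0.464  0.86  -0.038] tau7 0.1203 w 0.0123
```

View pics/z8.png

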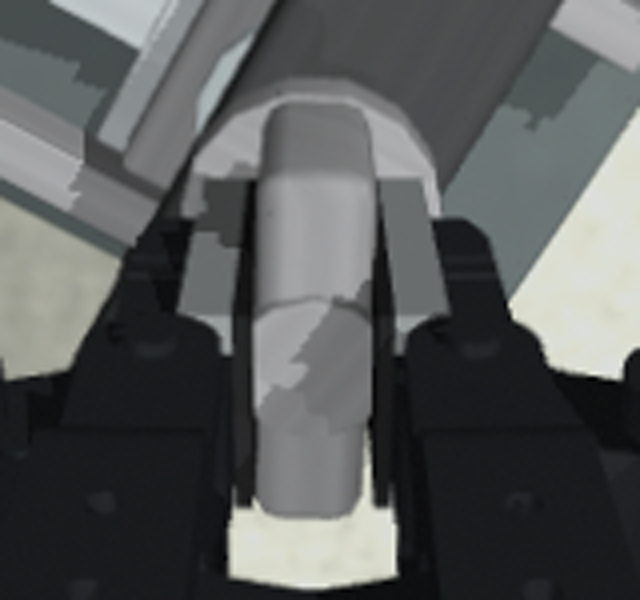

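The pads are now flat on the bar at 12.0 mm, and the bar followed the 0.3 rad turn. I'll look at the settled torque signals.

```bash
python3 -c "
from h import *
for i in range(8): grab_frame('wrist'); st()" | sed 's/q \[.*tau7/tau7/'
```

```text
t 12.75 tcp [ 0.5971 -0.0843  0.0843] toolyaw 0.3146 screw~ -2.0772 F [-0.77 -0.49  6.29] M [-0.041  0.286 -0.031] tau7 -0.3494 w 0.0119
t 12.8 tcp [ 0.5971 -0.0843  0.0843] toolyaw 0.3157 screw~ -2.0783 F [-1.37 -0.53  6.64] M [-0.022  0.21  -0.012] tau7 -0.0893 w 0.0118
t 12.85 tcp [ 0.5971 -0.0843  0.0843] toolyaw 0.3159 screw~ -2.0785 F [-1.32 -0.29  6.2 ] M [-0.114  0.302  0.047] tau7 0.0021 w 0.0115
t 12.9 tcp [ 0.5972 -0.0843  0.0843] toolyaw 0.316 screw~ -2.0786 F [-1.83  0.36  5.59] M [ 0.008  0.265 -0.038] tau7 0.0244 w 0.0119
t 12.95 tcp [ 0.5971 -0.0843  0.0843] toolyaw 0.316 screw~ -2.0786 F [-1.9  -0.39  6.49] M [-0.042  0.24  -0.061] tau7 0.0287 w 0.0119
t 13.0 tcp [ 0.5971 -0.0844  0.0843] toolyaw 0.3159 screw~ -2.0785 F [-1.05 -0.19  6.47] M [-0.012  0.265 -0.065] tau7 0.0285 w 0.0122
t 13.05 tcp [ 0.5971 -0.0843  0.0843] toolyaw 0.3159 screw~ -2.0785 F [-1.2   0.22  6.49] M [-0.16   0.261 -0.027] tau7 0.0279 w 0.0116
t 13.1 tcp [ 0.5972 -0.0843  0.0843] toolyaw 0.3159 screw~ -2.0785 F [-1.17 -0.2   6.02] M [-0.002  0.282 -0.044] tau7 0.0275 w 0.0122
```

Request:
apply_moves:
  commands:
    - [8,0,0,0,0.05,0,0]
    - [8,0,0,0,0.13,0,0]
    - [8,0,0,0,0.21,0,0]
    - [8,0,0,0,0.29,0,0]
    - [8,0,0,0,0.37,0,0]
    - [8,0,0,0,0.45,0,0]
    - [8,0,0,0,0.53,0,0]
    - [8,0,0,0,0.61,0,0]
    - [8,0,0,0,0.69,0,0]
    - [8,0,0,0,0.77,0,0]
    - [8,0,0,0,0.85,0,0]
    - [8,0,0,0,0.93,0,0]
    - [8,0,0,0,1.0,0,0]
    - [8,0,0,0,1.05,0,0]
    - [8,0,0,0,1.08,0,0]
    - [8,0,0,0,1.1,0,0]
    - [8,0,0,0,1.1,0,0]
    - [8,0,0,0,1.1,0,0]

```text
clock: 14.9
tcp_pos: [0.5973, -0.0844, 0.0843]
orientation: [1.76, 0.729, -1.758]
contact_force: [-0.5, 0.3, 5.9]
grip_width: 0.0119
```

```bash
python3 -c "
from h import *
for i in range(3): f=grab_frame('wrist'); st()
save(f,'w9')"
```

```text
t 14.95 tcp [ 0.5973 -0.0844  0.0843] toolyaw -0.784 screw~ -0.9786 F [-0.05 -0.43  6.2 ] M [-0.004  0.132 -0.051] q [ 0.315  0.559 -0.369  1.831  0.27   0.8   -0.977] tau7 0.0277 w 0.0118
t 15.0 tcp [ 0.5974 -0.0844  0.0843] toolyaw -0.7841 screw~ -0.9785 F [-0.69  0.32  6.53] M [-0.068  0.084 -0.045] q [ 0.315  0.559 -0.369  1.831  0.27   0.8   -0.977] tau7 0.029 w 0.0118
t 15.05 tcp [ 0.5973 -0.0844  0.0843] toolyaw -0.7841 screw~ -0.9785 F [-1.38 -0.33  6.07] M [-0.095  0.153 -0.03 ] q [ 0.315  0.559 -0.369  1.831  0.27   0.8   -0.977] tau7 0.0287 w 0.0119
```

View pics/w9.png

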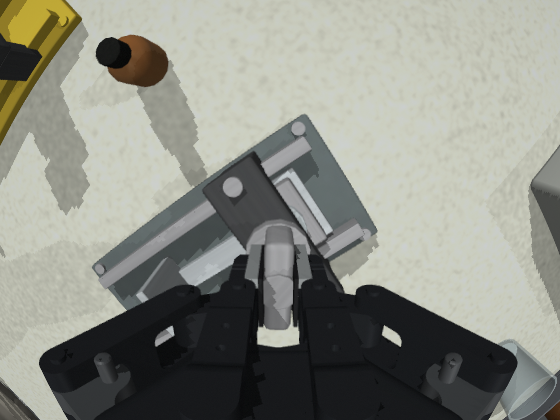

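Bar still aligned, and the free-running static torque is about 0.029. Now up to −0.82, then small steps.

Request:
apply_moves:
  commands:
    - [8,0,0,0,0.03,0,0]
    - [8,0,0,0,0.06,0,0]
    - [8,0,0,0,0.09,0,0]
    - [8,0,0,0,0.12,0,0]
    - [8,0,0,0,0.14,0,0]
    - [8,0,0,0,0.15,0,0]
    - [8,0,0,0,0.16,0,0]

```text
clock: 15.75
tcp_pos: [0.5974, -0.0844, 0.0843]
orientation: [1.863, 0.603, -1.861]
contact_force: [0.3, -0.7, 5.3]
grip_width: 0.0118
```

```bash
python3 -c "
from h import *
st()"
```

```text
t 15.75 tcp [ 0.5974 -0.0844  0.0843] toolyaw -0.9443 screw~ -0.8183 F [ 0.27 -0.73  5.34] M [-0.107  0.135  0.075] q [ 0.286  0.554 -0.33   1.833  0.242  0.793 -1.113] tau7 0.076 w 0.0118
```

Request:
apply_moves:
  commands:
    - [8,0,0,0,0.01,0,0]
    - [8,0,0,0,0.02,0,0]
    - [8,0,0,0,0.03,0,0]
    - [8,0,0,0,0.04,0,0]

```text
clock: 16.15
tcp_pos: [0.5973, -0.0844, 0.0843]
orientation: [1.889, 0.569, -1.887]
contact_force: [-0.7, -0.3, 5.2]
grip_width: 0.0119
```

```bash
python3 -c "
from h import *
st()
for i in range(4): grab_frame('wrist'); st()"
```

```text
t 16.15 tcp [ 0.5973 -0.0844  0.0843] toolyaw -0.9843 screw~ -0.7783 F [-0.75 -0.27  5.17] M [-0.033  0.126  0.001] q [ 0.279  0.552 -0.32   1.834  0.235  0.791 -1.147] tau7 0.0819 w 0.0119
t 16.2 tcp [ 0.5973 -0.0845  0.0843] toolyaw -0.9849 screw~ -0.7777 F [-0.04  0.19  6.36] M [-0.046  0.087 -0.032] q [ 0.278  0.552 -0.32   1.834  0.235  0.791 -1.148] tau7 0.0128 w 0.0119
t 16.25 tcp [ 0.5974 -0.0844  0.0843] toolyaw -0.9843 screw~ -0.7783 F [ 0.15 -0.03  6.19] M [-0.043  0.015 -0.013] q [ 0.278  0.552 -0.32   1.834  0.235  0.791 -1.147] tau7 -0.0387 w 0.0117
t 16.3 tcp [ 0.5973 -0.0844  0.0843] toolyaw -0.9841 screw~ -0.7784 F [-0.33 -1.27  5.62] M [-0.067  0.127 -0.021] q [ 0.279  0.553 -0.32   1.834  0.235  0.791 -1.147] tau7 0.0092 w 0.0116
t 16.35 tcp [ 0.5974 -0.0844  0.0843] toolyaw -0.9842 screw~ -0.7784 F [-1.   -0.81  5.67] M [-0.038  0.107 -0.034] q [ 0.279  0.553 -0.32   1.833  0.235  0.791 -1.147] tau7 0.0252 w 0.0123
```

Request:
apply_moves:
  commands:
    - [8,0,0,0,0.02,0,0]
    - [8,0,0,0,0.04,0,0]
    - [8,0,0,0,0.05,0,0]
    - [8,0,0,0,0.06,0,0]
    - [8,0,0,0,0.06,0,0]
    - [8,0,0,0,0.06,0,0]
    - [8,0,0,0,0.06,0,0]

```text
clock: 17.05
tcp_pos: [0.5974, -0.0844, 0.0843]
orientation: [1.926, 0.518, -1.924]
contact_force: [-0.7, -0.3, 6.1]
grip_width: 0.012
```

```bash
python3 -c "
from h import *
st()"
```

```text
t 17.05 tcp [ 0.5974 -0.0844  0.0843] toolyaw -1.0441 screw~ -0.7185 F [-0.69 -0.28  6.15] M [-0.087  0.13  -0.015] q [ 0.268  0.551 -0.306  1.834  0.224  0.789 -1.198] tau7 0.0296 w 0.012
```

Request:
apply_moves:
  commands:
    - [8,0,0,0,0.02,0,0]
    - [8,0,0,0,0.04,0,0]
    - [8,0,0,0,0.05,0,0]

```text
clock: 17.35
tcp_pos: [0.5974, -0.0844, 0.0843]
orientation: [1.957, 0.474, -1.955]
contact_force: [0.1, -0.2, 5.8]
grip_width: 0.0118
```

```bash
python3 -c "
from h import *
st()
for i in range(6): grab_frame('wrist'); st()" | sed 's/q \[.*tau7/tau7/'
```

```text
t 17.35 tcp [ 0.5974 -0.0844  0.0843] toolyaw -1.0947 screw~ -0.6679 F [ 0.12 -0.22  5.77] M [-0.047  0.12  -0.014] tau7 0.0059 w 0.0118
t 17.4 tcp [ 0.5974 -0.0844  0.0843] toolyaw -1.0949 screw~ -0.6677 F [-0.79 -0.04  5.87] M [-0.052  0.117 -0.027] tau7 -0.0029 w 0.0114
t 17.45 tcp [ 0.5974 -0.0844  0.0843] toolyaw -1.0942 screw~ -0.6684 F [ 0.2  -0.47  6.08] M [-0.071  0.079  0.009] tau7 -0.0443 w 0.0119
t 17.5 tcp [ 0.5974 -0.0844  0.0843] toolyaw -1.0941 screw~ -0.6685 F [-0.46 -1.23  6.08] M [-0.077  0.089 -0.005] tau7 0.0078 w 0.0114
t 17.55 tcp [ 0.5974 -0.0844  0.0843] toolyaw -1.0941 screw~ -0.6685 F [-0.58  0.63  5.89] M [-0.043  0.103 -0.025] tau7 0.0249 w 0.0119
t 17.6 tcp [ 0.5973 -0.0844  0.0843] toolyaw -1.0941 screw~ -0.6685 F [0.26 0.74 6.53] M [-0.073  0.065 -0.002] tau7 0.0289 w 0.0119
t 17.65 tcp [ 0.5974 -0.0844  0.0843] toolyaw -1.0941 screw~ -0.6684 F [-0.99 -0.1   5.93] M [ 0.012  0.109 -0.039] tau7 0.0296 w 0.0119
```

Request:
apply_moves:
  commands:
    - [8,0,0,0,0.02,0,0]
    - [8,0,0,0,0.04,0,0]
    - [8,0,0,0,0.05,0,0]
    - [8,0,0,0,0.06,0,0]
    - [8,0,0,0,0.06,0,0]
    - [8,0,0,0,0.06,0,0]
    - [8,0,0,0,0.06,0,0]

```text
clock: 18.35
tcp_pos: [0.5974, -0.0844, 0.0843]
orientation: [1.993, 0.421, -1.99]
contact_force: [-0.5, 0.3, 5.8]
grip_width: 0.012
```

```bash
python3 -c "
from h import *
st()"
```

```text
t 18.35 tcp [ 0.5974 -0.0844  0.0843] toolyaw -1.1541 screw~ -0.6085 F [-0.54  0.29  5.79] M [-0.071  0.085 -0.022] q [ 0.248  0.547 -0.279  1.836  0.204  0.785 -1.292] tau7 0.0295 w 0.012
```

Request:
apply_moves:
  commands:
    - [8,0,0,0,0.02,0,0]
    - [8,0,0,0,0.04,0,0]
    - [8,0,0,0,0.04,0,0]
    - [8,0,0,0,0.04,0,0]
    - [8,0,0,0,0.04,0,0]

```text
clock: 18.85
tcp_pos: [0.5974, -0.0845, 0.0843]
orientation: [2.016, 0.384, -2.014]
contact_force: [0.3, -0.8, 5.5]
grip_width: 0.0122
```

```bash
python3 -c "
from h import *
st()"
```

```text
t 18.85 tcp [ 0.5974 -0.0845  0.0843] toolyaw -1.1941 screw~ -0.5685 F [ 0.26 -0.84  5.55] M [-0.034  0.08   0.036] q [ 0.24   0.546 -0.269  1.836  0.197  0.784 -1.326] tau7 0.0294 w 0.0122
```

Request:
apply_moves:
  commands:
    - [8,0,0,0,0.02,0,0]
    - [8,0,0,0,0.04,0,0]
    - [8,0,0,0,0.05,0,0]
    - [8,0,0,0,0.06,0,0]
    - [8,0,0,0,0.06,0,0]
    - [8,0,0,0,0.06,0,0]
    - [8,0,0,0,0.06,0,0]

```text
clock: 19.55
tcp_pos: [0.5974, -0.0844, 0.0843]
orientation: [2.051, 0.327, -2.049]
contact_force: [-0.1, -1.2, 5.9]
grip_width: 0.0121
```

```bash
python3 -c "
from h import *
st()"
```

```text
t 19.55 tcp [ 0.5974 -0.0844  0.0843] toolyaw -1.2541 screw~ -0.5085 F [-0.13 -1.19  5.87] M [-0.046  0.096 -0.054] q [ 0.229  0.545 -0.254  1.837  0.186  0.782 -1.377] tau7 0.0295 w 0.0121
```

Request:
apply_moves:
  commands:
    - [8,0,0,0,0.02,0,0]
    - [8,0,0,0,0.04,0,0]
    - [8,0,0,0,0.05,0,0]
    - [8,0,0,0,0.06,0,0]
    - [8,0,0,0,0.06,0,0]
    - [8,0,0,0,0.06,0,0]
    - [8,0,0,0,0.06,0,0]

```text
clock: 20.25
tcp_pos: [0.5974, -0.0844, 0.0843]
orientation: [2.086, 0.269, -2.083]
contact_force: [-0.3, 0.2, 5.0]
grip_width: 0.0116
```

```bash
python3 -c "
from h import *
st()"
```

```text
t 20.25 tcp [ 0.5974 -0.0844  0.0843] toolyaw -1.3141 screw~ -0.4485 F [-0.33  0.21  4.96] M [-0.085  0.059 -0.012] q [ 0.218  0.543 -0.24   1.838  0.176  0.78  -1.428] tau7 0.0295 w 0.0116
```

Request:
apply_moves:
  commands:
    - [8,0,0,0,0.02,0,0]
    - [8,0,0,0,0.04,0,0]
    - [8,0,0,0,0.05,0,0]
    - [8,0,0,0,0.06,0,0]
    - [8,0,0,0,0.06,0,0]
    - [8,0,0,0,0.06,0,0]
    - [8,0,0,0,0.06,0,0]

```text
clock: 20.95
tcp_pos: [0.5974, -0.0845, 0.0843]
orientation: [2.119, 0.208, -2.117]
contact_force: [-1.3, -0.7, 5.8]
grip_width: 0.0121
```

```bash
python3 -c "
from h import *
st()"
```

```text
t 20.95 tcp [ 0.5974 -0.0845  0.0843] toolyaw -1.3742 screw~ -0.3884 F [-1.35 -0.74  5.79] M [-0.096  0.056 -0.061] q [ 0.207  0.542 -0.225  1.839  0.165  0.778 -1.478] tau7 0.0295 w 0.0121
```

Request:
apply_moves:
  commands:
    - [8,0,0,0,0.02,0,0]
    - [8,0,0,0,0.04,0,0]
    - [8,0,0,0,0.05,0,0]
    - [8,0,0,0,0.06,0,0]
    - [8,0,0,0,0.06,0,0]
    - [8,0,0,0,0.06,0,0]
    - [8,0,0,0,0.06,0,0]

```text
clock: 21.65
tcp_pos: [0.5974, -0.0845, 0.0843]
orientation: [2.152, 0.147, -2.149]
contact_force: [-0.5, -0.2, 6.2]
grip_width: 0.0117
```

```bash
python3 -c "
from h import *
st()
f=grab_frame('wrist');save(f,'w10');cv2.imwrite('pics/z10.png',cv2.resize(f['pixels'][200:350,200:360,::-1],None,fx=4,fy=4,interpolation=cv2.INTER_CUBIC))"
```

```text
t 21.65 tcp [ 0.5974 -0.0845  0.0843] toolyaw -1.434 screw~ -0.3286 F [-0.52 -0.19  6.2 ] M [-0.07   0.126 -0.031] q [ 0.196  0.541 -0.21   1.84   0.154  0.776 -1.529] tau7 0.0295 w 0.0117
```

View pics/z10.png

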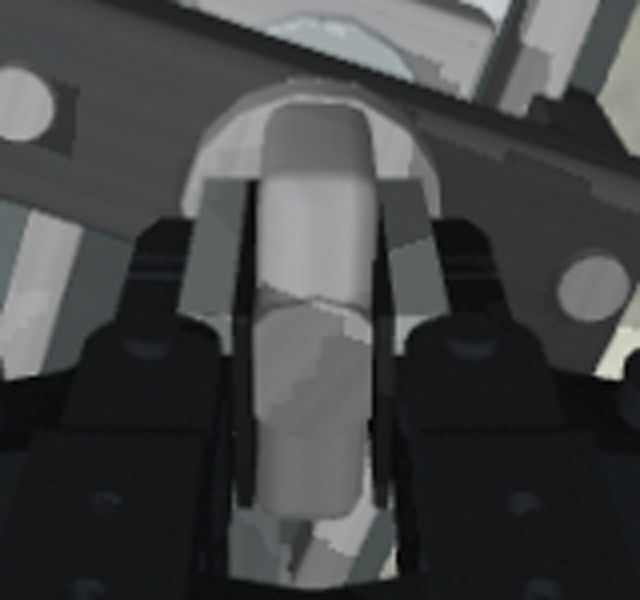

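The bar is still parallel between the pads, so there is no slip. I'll carry on.

Request:
apply_moves:
  commands:
    - [8,0,0,0,0.02,0,0]
    - [8,0,0,0,0.04,0,0]
    - [8,0,0,0,0.05,0,0]
    - [8,0,0,0,0.06,0,0]
    - [8,0,0,0,0.06,0,0]
    - [8,0,0,0,0.06,0,0]
    - [8,0,0,0,0.06,0,0]

```text
clock: 22.4
tcp_pos: [0.5974, -0.0845, 0.0843]
orientation: [2.183, 0.083, -2.181]
contact_force: [0.2, -0.2, 5.3]
grip_width: 0.012
```

```bash
python3 -c "
from h import *
st()"
```

```text
t 22.4 tcp [ 0.5974 -0.0845  0.0843] toolyaw -1.4941 screw~ -0.2685 F [ 0.22 -0.25  5.3 ] M [-0.072  0.068 -0.037] q [ 0.185  0.539 -0.195  1.84   0.143  0.774 -1.58 ] tau7 0.0295 w 0.012
```

Request:
apply_moves:
  commands:
    - [8,0,0,0,0.02,0,0]
    - [8,0,0,0,0.04,0,0]
    - [8,0,0,0,0.05,0,0]
    - [8,0,0,0,0.06,0,0]
    - [8,0,0,0,0.06,0,0]
    - [8,0,0,0,0.06,0,0]
    - [8,0,0,0,0.06,0,0]

```text
clock: 23.1
tcp_pos: [0.5974, -0.0845, 0.0843]
orientation: [2.214, 0.018, -2.212]
contact_force: [-1.5, -0.7, 5.5]
grip_width: 0.0121
```

```bash
python3 -c "
from h import *
st()"
```

```text
t 23.1 tcp [ 0.5974 -0.0845  0.0843] toolyaw -1.5542 screw~ -0.2084 F [-1.48 -0.74  5.52] M [-0.093  0.056 -0.028] q [ 0.174  0.538 -0.18   1.841  0.133  0.772 -1.631] tau7 0.0295 w 0.0121
```

Request:
apply_moves:
  commands:
    - [8,0,0,0,0.02,0,0]
    - [8,0,0,0,0.04,0,0]
    - [8,0,0,0,0.05,0,0]
    - [8,0,0,0,0.06,0,0]
    - [8,0,0,0,0.06,0,0]
    - [8,0,0,0,0.06,0,0]
    - [8,0,0,0,0.06,0,0]

```text
clock: 23.8
tcp_pos: [0.5974, -0.0845, 0.0843]
orientation: [-2.201, 0.048, 2.198]
contact_force: [-0.3, -1.4, 5.7]
grip_width: 0.012
```

```bash
python3 -c "
from h import *
st()"
```

```text
t 23.8 tcp [ 0.5974 -0.0845  0.0843] toolyaw -1.6142 screw~ -0.1484 F [-0.28 -1.37  5.69] M [-0.091  0.179 -0.031] q [ 0.162  0.537 -0.165  1.842  0.122  0.771 -1.682] tau7 0.0295 w 0.012
```

Request:
apply_moves:
  commands:
    - [8,0,0,0,0.02,0,0]
    - [8,0,0,0,0.04,0,0]
    - [8,0,0,0,0.05,0,0]
    - [8,0,0,0,0.06,0,0]
    - [8,0,0,0,0.06,0,0]
    - [8,0,0,0,0.06,0,0]
    - [8,0,0,0,0.06,0,0]

```text
clock: 24.5
tcp_pos: [0.5974, -0.0846, 0.0843]
orientation: [-2.17, 0.112, 2.167]
contact_force: [0.1, -0.8, 5.7]
grip_width: 0.012
```

```bash
python3 -c "
from h import *
st()"
```

```text
t 24.5 tcp [ 0.5974 -0.0846  0.0843] toolyaw -1.6742 screw~ -0.0884 F [ 0.13 -0.78  5.66] M [-0.094  0.047 -0.096] q [ 0.151  0.536 -0.151  1.843  0.111  0.769 -1.732] tau7 0.0294 w 0.012
```

Request:
apply_moves:
  commands:
    - [8,0,0,0,0.02,0,0]
    - [8,0,0,0,0.04,0,0]
    - [8,0,0,0,0.05,0,0]
    - [8,0,0,0,0.05,0,0]
    - [8,0,0,0,0.05,0,0]
    - [8,0,0,0,0.05,0,0]

```text
clock: 25.1
tcp_pos: [0.5974, -0.0846, 0.0843]
orientation: [-2.143, 0.165, 2.14]
contact_force: [-0.1, 0.0, 5.0]
grip_width: 0.0118
```

```bash
python3 -c "
from h import *
st()
m=[]
for i in range(6): grab_frame('wrist');m.append(r.get_obs()['moment'])
print(np.mean(m,0)); st()"
```

```text
t 25.1 tcp [ 0.5974 -0.0846  0.0843] toolyaw -1.7242 screw~ -0.0384 F [-0.11  0.03  5.  ] M [-0.108  0.03   0.019] q [ 0.142  0.536 -0.138  1.844  0.102  0.768 -1.775] tau7 0.0197 w 0.0118
[-0.10914719  0.07624559  0.00694179]
t 25.4 tcp [ 0.5974 -0.0845  0.0843] toolyaw -1.7241 screw~ -0.0385 F [ 0.14 -0.23  6.51] M [-0.076  0.117 -0.013] q [ 0.142  0.536 -0.138  1.844  0.102  0.768 -1.775] tau7 0.0192 w 0.0119
```

Torque changed for the first time (tau7 0.0295 → 0.0192, Mz moving positive), so this is probably first touch. Smaller steps from here.

Request:
apply_moves:
  commands:
    - [8,0,0,0,0.01,0,0]
    - [8,0,0,0,0.015,0,0]
    - [8,0,0,0,0.015,0,0]
    - [8,0,0,0,0.015,0,0]
    - [8,0,0,0,0.015,0,0]

```text
clock: 25.9
tcp_pos: [0.5974, -0.0846, 0.0843]
orientation: [-2.135, 0.18, 2.132]
contact_force: [0.7, -0.2, 6.1]
grip_width: 0.012
```

```bash
python3 -c "
from h import *
st()
m=[]
for i in range(6): grab_frame('wrist');m.append(r.get_obs()['moment'])
print(np.mean(m,0)); st()"
```

```text
t 25.9 tcp [ 0.5974 -0.0846  0.0843] toolyaw -1.7391 screw~ -0.0235 F [ 0.69 -0.22  6.09] M [-0.088  0.038  0.01 ] q [ 0.139  0.535 -0.134  1.844  0.099  0.768 -1.787] tau7 0.0124 w 0.012
[-0.10344951  0.06357769 -0.00889824]
t 26.2 tcp [ 0.5974 -0.0846  0.0843] toolyaw -1.7391 screw~ -0.0235 F [-0.22  0.06  5.04] M [-0.126  0.09  -0.016] q [ 0.139  0.535 -0.134  1.844  0.099  0.768 -1.787] tau7 0.0121 w 0.0116
```

Request:
apply_moves:
  commands:
    - [8,0,0,0,0.01,0,0]
    - [8,0,0,0,0.02,0,0]
    - [8,0,0,0,0.02,0,0]
    - [8,0,0,0,0.02,0,0]
    - [8,0,0,0,0.02,0,0]

```text
clock: 26.7
tcp_pos: [0.5974, -0.0846, 0.0843]
orientation: [-2.124, 0.201, 2.121]
contact_force: [-0.5, -0.2, 5.2]
grip_width: 0.012
```

```bash
python3 -c "
from h import *
st()
m=[]
for i in range(6): grab_frame('wrist');m.append(r.get_obs()['moment'])
print(np.mean(m,0)); st()"
```

```text
t 26.7 tcp [ 0.5974 -0.0846  0.0843] toolyaw -1.7591 screw~ -0.0035 F [-0.51 -0.2   5.25] M [-0.108  0.009 -0.009] q [ 0.135  0.535 -0.129  1.844  0.095  0.767 -1.804] tau7 0.0026 w 0.012
[-0.09957106  0.07031151 -0.01696913]
t 27.0 tcp [ 0.5974 -0.0846  0.0843] toolyaw -1.7591 screw~ -0.0035 F [-0.09 -1.02  6.28] M [-0.113  0.135  0.   ] q [ 0.135  0.535 -0.129  1.844  0.095  0.767 -1.804] tau7 0.0025 w 0.0117
```

The slope is softer than expected, which could be friction hysteresis from the small steps. I'll use a consistent probe: step forward, come back slightly, then settle.

Request:
apply_moves:
  commands:
    - [8,0,0,0,0.01,0,0]
    - [8,0,0,0,0.015,0,0]
    - [8,0,0,0,0.015,0,0]
    - [8,0,0,0,0.01,0,0]
    - [8,0,0,0,0.01,0,0]
    - [8,0,0,0,0.01,0,0]
    - [8,0,0,0,0.01,0,0]

```text
clock: 27.7
tcp_pos: [0.5974, -0.0845, 0.0843]
orientation: [-2.119, 0.211, 2.116]
contact_force: [-0.2, -1.7, 5.1]
grip_width: 0.0117
```

```bash
python3 -c "
from h import *
st()
m=[]
for i in range(4): f=grab_frame('wrist');m.append(r.get_obs()['moment'])
print(np.mean(m,0)); st()
save(f,'w11');cv2.imwrite('pics/z11.png',cv2.resize(f['pixels'][200:350,200:360,::-1],None,fx=4,fy=4,interpolation=cv2.INTER_CUBIC))"
```

```text
t 27.7 tcp [ 0.5974 -0.0845  0.0843] toolyaw -1.7688 screw~ 0.0062 F [-0.24 -1.65  5.08] M [-0.099  0.046  0.018] q [ 0.133  0.535 -0.127  1.844  0.094  0.767 -1.812] tau7 -0.0587 w 0.0117
[-0.10946907  0.07744084  0.07834712]
t 27.9 tcp [ 0.5974 -0.0846  0.0843] toolyaw -1.7689 screw~ 0.0063 F [-0.99 -1.24  5.9 ] M [-0.077  0.106  0.04 ] q [ 0.133  0.535 -0.127  1.844  0.094  0.767 -1.812] tau7 -0.0586 w 0.0117
```

View pics/z11.png

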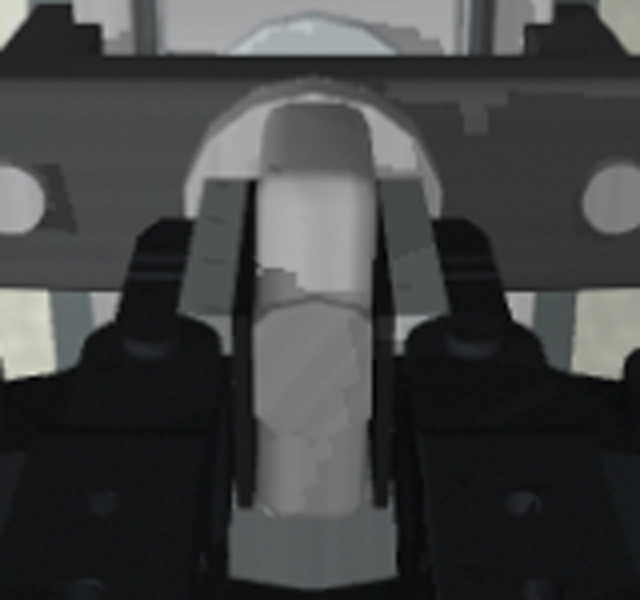

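Request:
apply_moves:
  commands:
    - [8,0,0,0,0.003,0,0]
    - [8,0,0,0,0.006,0,0]
    - [8,0,0,0,0.009,0,0]
    - [8,0,0,0,0.012,0,0]
    - [8,0,0,0,0.015,0,0]

```text
clock: 28.4
tcp_pos: [0.5974, -0.0846, 0.0844]
orientation: [-2.11, 0.226, 2.108]
contact_force: [-0.8, -0.7, 6.5]
grip_width: 0.0119
```

```bash
python3 -c "
from h import *
st()
m=[]
for i in range(8): grab_frame('wrist');m.append(r.get_obs()['moment']);print(r.get_obs()['tau'][6],wpose()[1][:2,1])
print(np.mean(m,0)); st()"
```

```text
t 28.4 tcp [ 0.5974 -0.0846  0.0844] toolyaw -1.784 screw~ 0.0214 F [-0.79 -0.66  6.48] M [-0.059  0.092  0.072] q [ 0.13   0.535 -0.123  1.844  0.091  0.767 -1.825] tau7 -0.0386 w 0.0119
-0.05892883753404021 [-0.21174002 -0.97732602]
-0.05758058396168053 [-0.21159053 -0.9773584 ]
-0.036365913692861795 [-0.21155844 -0.97736535]
-0.03320701187476516 [-0.21155495 -0.9773661 ]
-0.0331618613563478 [-0.21157631 -0.97736148]
-0.03328471211716533 [-0.21151612 -0.97737451]
-0.033305754186585546 [-0.21158609 -0.97735936]
-0.0332771404646337 [-0.21159084 -0.97735833]
[-0.14876087  0.09085712  0.01202611]
t 28.8 tcp [ 0.5974 -0.0845  0.0843] toolyaw -1.784 screw~ 0.0214 F [ 0.33 -0.3   5.27] M [-0.189  0.039  0.075] q [ 0.13   0.535 -0.123  1.844  0.091  0.767 -1.825] tau7 -0.0333 w 0.0119
```

Bounding by friction (±0.03) puts first touch at about −0.012. Creeping to about 0.05, which should give a seat torque of about 0.11 N m.

Request:
apply_moves:
  commands:
    - [8,0,0,0,0.004,0,0]
    - [8,0,0,0,0.008,0,0]
    - [8,0,0,0,0.012,0,0]
    - [8,0,0,0,0.016,0,0]
    - [8,0,0,0,0.02,0,0]
    - [8,0,0,0,0.02,0,0]
    - [8,0,0,0,0.02,0,0]
    - [8,0,0,0,0.02,0,0]
    - [8,0,0,0,0.02,0,0]

```text
clock: 29.7
tcp_pos: [0.5974, -0.0845, 0.0843]
orientation: [-2.099, 0.246, 2.097]
contact_force: [-0.7, -1.0, 5.0]
grip_width: 0.0118
```

```bash
python3 -c "
from h import *
st()
m=[]
for i in range(4): grab_frame('wrist');m.append(r.get_obs()['moment'])
print(np.mean(m,0)); st()"
```

```text
t 29.7 tcp [ 0.5974 -0.0845  0.0843] toolyaw -1.8039 screw~ 0.0413 F [-0.7  -0.98  5.04] M [-0.123  0.092  0.046] q [ 0.127  0.535 -0.118  1.845  0.087  0.766 -1.842] tau7 -0.033 w 0.0118
[-0.1417836   0.06885233  0.02245215]
t 29.9 tcp [ 0.5974 -0.0846  0.0843] toolyaw -1.804 screw~ 0.0414 F [-0.44 -0.51  5.64] M [-0.179  0.046  0.003] q [ 0.127  0.535 -0.118  1.845  0.087  0.766 -1.842] tau7 -0.033 w 0.0118
```

Torque didn't rise over the last 0.02 rad, which doesn't fit a rigid grip on a 1.8 N m/rad seat. I'll check for rotation of the bar in the pads by comparing pictures.

```bash
python3 -c "
from h import *
f=grab_frame('wrist');save(f,'w12');st()
A=[cv2.imread('pics/'+n+'.png')[222:335,235:325] for n in ('w10','w11','w12')]
cv2.imwrite('pics/m2.png',np.hstack([cv2.resize(a,(260,326),interpolation=cv2.INTER_CUBIC) for a in A]))
g=[cv2.cvtColor(cv2.imread('pics/'+n+'.png'),cv2.COLOR_BGR2GRAY).astype(np.float32) for n in ('w8','w9','w10','w11','w12')]
for i in range(5):
    L=[];Rr=[]
    for y in list(range(248,262)):
        row=cv2.GaussianBlur(g[i],(0,0),0.8)[y,255:305]; d=np.diff(row)
        a=np.argmax(d[:18]); b=25+np.argmin(d[25:])
        sub=lambda d,k:k+0.5*(d[k-1]-d[k+1])/(d[k-1]-2*d[k]+d[k+1]+1e-9)
        L.append(255+sub(d,a));Rr.append(255+sub(d,b))
    y=np.arange(len(L)); print(i,np.median(L).round(2),np.median(Rr).round(2),np.polyfit(y,L,1)[0].round(3),np.polyfit(y,Rr,1)[0].round(3))
"
```

```text
t 29.95 tcp [ 0.5974 -0.0846  0.0843] toolyaw -1.8039 screw~ 0.0413 F [-0.26 -0.22  6.37] M [-0.118  0.091  0.007] q [ 0.127  0.534 -0.118  1.845  0.087  0.766 -1.842] tau7 -0.033 w 0.0117
0 263.28 292.74 -0.016 0.025
1 263.39 292.79 -0.012 0.011
2 263.3 292.91 -0.028 0.018
3 263.2 292.78 -0.006 0.025
4 263.04 292.72 -0.01 0.026
```

View pics/m2.png

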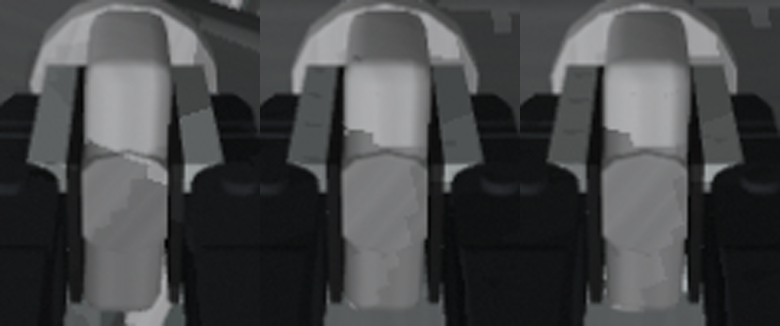

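```bash
python3 -c "
import cv2,numpy as np
N=('w8','w9','w10','w11','w12')
g=[cv2.GaussianBlur(cv2.cvtColor(cv2.imread('pics/'+n+'.png'),cv2.COLOR_BGR2GRAY).astype(np.float32),(0,0),1.0) for n in N]
sub=lambda d,k:k+0.5*(d[k-1]-d[k+1])/(d[k-1]-2*d[k]+d[k+1]+1e-9)
for i in range(5):
    out=[]
    for lo,hi in ((230,240),(246,256),(258,268),(312,322)):
        L=[];Q=[]
        for y in range(lo,hi):
            d=np.diff(g[i][y,250:310])
            a=8+np.argmax(np.abs(d[8:20]));b=36+np.argmax(np.abs(d[36:50]))
            L.append(250+sub(d,a));Q.append(250+sub(d,b))
        out+= [np.median(L).round(2),np.median(Q).round(2)]
    print(N[i],out)
"
```

```text
w8 [np.float64(264.44), np.float64(292.17), np.float64(263.45), np.float64(292.52), np.float64(263.27), np.float64(292.48), np.float64(263.19), np.float64(292.07)]
w9 [np.float64(264.33), np.float64(292.16), np.float64(263.68), np.float64(292.68), np.float64(263.47), np.float64(292.67), np.float64(263.3), np.float64(292.03)]
w10 [np.float64(264.84), np.float64(292.18), np.float64(263.63), np.float64(292.74), np.float64(263.31), np.float64(292.78), np.float64(263.29), np.float64(292.0)]
w11 [np.float64(264.66), np.float64(291.94), np.float64(263.31), np.float64(292.57), np.float64(263.23), np.float64(292.69), np.float64(263.46), np.float64(291.34)]
w12 [np.float64(264.46), np.float64(291.79), np.float64(263.17), np.float64(292.45), np.float64(263.07), np.float64(292.43), np.float64(262.97), np.float64(292.09)]
```

Request:
apply_moves:
  commands:
    - [8,0,0,0,-0.002,0,0]
    - [8,0,0,0,-0.004,0,0]
    - [8,0,0,0,-0.005,0,0]
    - [8,0,0,0,-0.0055,0,0]
    - [8,0,0,0,-0.006,0,0]

```text
clock: 30.45
tcp_pos: [0.5974, -0.0846, 0.0843]
orientation: [-2.103, 0.24, 2.1]
contact_force: [-0.8, 0.2, 6.1]
grip_width: 0.0115
```

```bash
cat >> h.py <<'E'
def tr(n):
    m=[]
    for i in range(n+1):
        if i: grab_frame('wrist')
        o=r.get_obs();p=wpose();y=np.arctan2(p[1][1,1],p[1][0,1]);m.append(o['moment'][2])
        print(round(o['clock'],2),'scr',round(-0.1918-y-np.pi/2,5),'tau7',round(o['tau'][6],4),'qv7',round(o['qvel'][6],5),'Mz',round(o['moment'][2],3))
    print('Mz mean',np.mean(m))
E
python3 -c "
from h import *
tr(7)"
```

```text
30.45 scr 0.03541 tau7 -0.0228 qv7 0.00481 Mz -0.004
30.5 scr 0.03539 tau7 -0.0196 qv7 -0.00117 Mz 0.057
30.55 scr 0.0354 tau7 -0.0199 qv7 2e-05 Mz 0.019
30.6 scr 0.03543 tau7 -0.0234 qv7 -0.00085 Mz 0.047
30.65 scr 0.03542 tau7 -0.0239 qv7 -0.00083 Mz 0.029
30.7 scr 0.03545 tau7 -0.0239 qv7 0.0004 Mz 0.04
30.75 scr 0.03542 tau7 -0.024 qv7 0.00037 Mz -0.023
30.8 scr 0.03535 tau7 -0.0238 qv7 -0.00075 Mz 0.02
Mz mean 0.023231963861209105
```

Request:
apply_moves:
  commands:
    - [8,0,0,0,0.002,0,0]
    - [8,0,0,0,0.004,0,0]
    - [8,0,0,0,0.005,0,0]
    - [8,0,0,0,0.0055,0,0]
    - [8,0,0,0,0.006,0,0]

```text
clock: 31.3
tcp_pos: [0.5974, -0.0846, 0.0843]
orientation: [-2.099, 0.246, 2.097]
contact_force: [0.4, -0.2, 5.8]
grip_width: 0.0119
```

```bash
python3 -c "
from h import *
tr(7)"
```

```text
31.3 scr 0.04127 tau7 -0.0787 qv7 -0.00401 Mz 0.045
31.35 scr 0.04128 tau7 -0.0819 qv7 0.00024 Mz 0.106
31.4 scr 0.04124 tau7 -0.0816 qv7 -0.00046 Mz 0.038
31.45 scr 0.04128 tau7 -0.078 qv7 -0.00097 Mz 0.043
31.5 scr 0.04125 tau7 -0.0775 qv7 -0.00034 Mz 0.116
31.55 scr 0.04121 tau7 -0.0776 qv7 1e-05 Mz 0.056
31.6 scr 0.04125 tau7 -0.0776 qv7 9e-05 Mz 0.061
31.65 scr 0.04122 tau7 -0.0776 qv7 0.00031 Mz 0.081
Mz mean 0.06830307132344447
```

With tapered steps the readings are clean and bound the present seat torque to about 0.05–0.063 N m, so touch is near 0.005 rad. Advancing 0.028 rad for about 0.11.

Request:
apply_moves:
  commands:
    - [8,0,0,0,0.004,0,0]
    - [8,0,0,0,0.008,0,0]
    - [8,0,0,0,0.012,0,0]
    - [8,0,0,0,0.016,0,0]
    - [8,0,0,0,0.02,0,0]
    - [8,0,0,0,0.023,0,0]
    - [8,0,0,0,0.025,0,0]
    - [8,0,0,0,0.027,0,0]
    - [8,0,0,0,0.0275,0,0]
    - [8,0,0,0,0.028,0,0]

```text
clock: 32.65
tcp_pos: [0.5974, -0.0845, 0.0843]
orientation: [-2.084, 0.273, 2.081]
contact_force: [0.4, -1.2, 5.5]
grip_width: 0.0118
```

```bash
python3 -c "
from h import *
tr(8)"
```

```text
32.65 scr 0.06915 tau7 -0.0973 qv7 -0.00511 Mz 0.075
32.7 scr 0.0692 tau7 -0.0999 qv7 -0.00101 Mz 0.06
32.75 scr 0.0692 tau7 -0.0996 qv7 -0.00011 Mz 0.092
32.8 scr 0.06915 tau7 -0.0961 qv7 0.00057 Mz 0.063
32.85 scr 0.06919 tau7 -0.0955 qv7 0.00025 Mz 0.09
32.9 scr 0.06922 tau7 -0.0955 qv7 -0.00052 Mz 0.09
32.95 scr 0.06922 tau7 -0.0956 qv7 -0.00058 Mz 0.042
33.0 scr 0.06911 tau7 -0.0956 qv7 -0.00121 Mz 0.09
33.05 scr 0.06918 tau7 -0.0956 qv7 0.00013 Mz 0.07
Mz mean 0.07481648562047155
```

Request:
apply_moves:
  commands:
    - [8,0,0,0,-0.002,0,0]
    - [8,0,0,0,-0.004,0,0]
    - [8,0,0,0,-0.005,0,0]
    - [8,0,0,0,-0.0055,0,0]
    - [8,0,0,0,-0.006,0,0]

```text
clock: 33.55
tcp_pos: [0.5974, -0.0845, 0.0843]
orientation: [-2.087, 0.268, 2.084]
contact_force: [0.1, 0.1, 5.8]
grip_width: 0.0117
```

```bash
python3 -c "
from h import *
tr(5)"
```

```text
33.55 scr 0.06338 tau7 -0.04 qv7 0.00452 Mz 0.054
33.6 scr 0.0633 tau7 -0.0368 qv7 -6e-05 Mz 0.041
33.65 scr 0.06334 tau7 -0.0371 qv7 -0.00198 Mz 0.057
33.7 scr 0.06335 tau7 -0.0406 qv7 -0.00089 Mz 0.04
33.75 scr 0.06334 tau7 -0.0411 qv7 -0.00086 Mz 0.016
33.8 scr 0.06336 tau7 -0.0411 qv7 -0.00271 Mz 0.044
Mz mean 0.04181923876950457
```

Request:
apply_moves:
  commands:
    - [8,0,0,0,0.002,0,0]
    - [8,0,0,0,0.004,0,0]
    - [8,0,0,0,0.005,0,0]
    - [8,0,0,0,0.0055,0,0]
    - [8,0,0,0,0.006,0,0]

```text
clock: 34.3
tcp_pos: [0.5974, -0.0845, 0.0843]
orientation: [-2.084, 0.273, 2.081]
contact_force: [-0.9, -0.3, 6.1]
grip_width: 0.012
```

```bash
python3 -c "
from h import *
tr(5)"
```

```text
34.3 scr 0.06918 tau7 -0.0967 qv7 -0.00297 Mz 0.05
34.35 scr 0.06919 tau7 -0.0999 qv7 0.00016 Mz 0.135
34.4 scr 0.06917 tau7 -0.0996 qv7 0.00139 Mz 0.113
34.45 scr 0.06913 tau7 -0.0961 qv7 -0.0002 Mz 0.118
34.5 scr 0.0692 tau7 -0.0955 qv7 0.00151 Mz 0.074
34.55 scr 0.06917 tau7 -0.0956 qv7 -0.00086 Mz 0.112
Mz mean 0.10030868769874408
```

```bash
cat > ang.py <<'E'
import cv2,numpy as np,sys
N=sys.argv[1:]
sub=lambda d,k:k+0.5*(d[k-1]-d[k+1])/(d[k-1]-2*d[k]+d[k+1]+1e-9)
for n in N:
    g=cv2.GaussianBlur(cv2.cvtColor(cv2.imread('pics/'+n+'.png'),cv2.COLOR_BGR2GRAY).astype(np.float32),(0,0),1.0)
    out=[]
    for lo,hi in ((230,240),(246,256),(258,268),(312,322)):
        L=[];Q=[]
        for y in range(lo,hi):
            d=np.diff(g[y,250:310])
            a=8+np.argmax(np.abs(d[8:20]));b=36+np.argmax(np.abs(d[36:50]))
            L.append(250+sub(d,a));Q.append(250+sub(d,b))
        out+= [float(np.median(L).round(2)),float(np.median(Q).round(2))]
    print(n,out)
E
python3 -c "
from h import *
f=grab_frame('wrist');save(f,'w13')
c=lambda n:cv2.resize(cv2.imread('pics/'+n+'.png')[222:335,235:325],(390,490),interpolation=cv2.INTER_CUBIC)
cv2.imwrite('pics/m3.png',np.hstack([c('w10'),c('w13')]))"
python3 ang.py w8 w9 w10 w11 w12 w13
```

```text
w8 [264.44, 292.17, 263.45, 292.52, 263.27, 292.48, 263.19, 292.07]
w9 [264.33, 292.16, 263.68, 292.68, 263.47, 292.67, 263.3, 292.03]
w10 [264.84, 292.18, 263.63, 292.74, 263.31, 292.78, 263.29, 292.0]
w11 [264.66, 291.94, 263.31, 292.57, 263.23, 292.69, 263.46, 291.34]
w12 [264.46, 291.79, 263.17, 292.45, 263.07, 292.43, 262.97, 292.09]
w13 [264.28, 291.58, 262.95, 292.31, 262.81, 292.31, 263.07, 292.1]
```

View pics/m3.png

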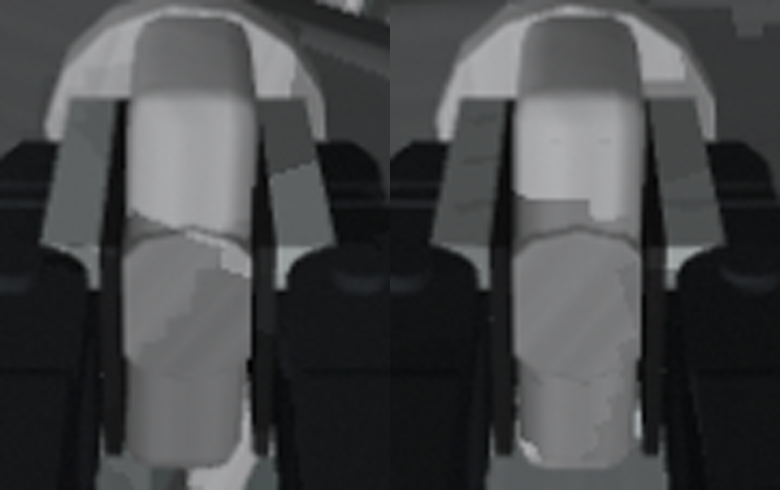

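```bash
python3 -c "
import cv2,numpy as np
sub=lambda d,k:k+0.5*(d[k-1]-d[k+1])/(d[k-1]-2*d[k]+d[k+1]+1e-9)
c=lambda n:cv2.resize(cv2.imread('pics/'+n+'.png')[295:340,245:312],(400,290),interpolation=cv2.INTER_CUBIC)
cv2.imwrite('pics/m4.png',np.vstack([np.hstack([c('w9'),c('w11')]),np.hstack([c('w12'),c('w13')])]))
for n in ('w9','w10','w11','w12','w13'):
    g=cv2.GaussianBlur(cv2.imread('pics/'+n+'.png').astype(np.float32).mean(2),(0,0),.8)
    o=[]
    for y in range(226,334,6):
        d=np.diff(g[y,245:312]); a=10+np.argmax(d[10:26]);b=38+np.argmin(d[38:58])
        o.append((y,round(245+sub(d,a),1),round(245+sub(d,b),1)))
    print(n,*o)
"
```

```text
w9 (226, np.float64(257.6), np.float64(297.2)) (232, np.float64(290.2), np.float64(299.7)) (238, np.float64(267.1), np.float64(288.6)) (244, np.float64(265.6), np.float64(290.6)) (250, np.float64(263.5), np.float64(292.7)) (256, np.float64(263.4), np.float64(292.8)) (262, np.float64(263.4), np.float64(292.7)) (268, np.float64(263.8), np.float64(291.9)) (274, np.float64(263.4), np.float64(291.8)) (280, np.float64(262.8), np.float64(291.7)) (286, np.float64(254.5), np.float64(292.0)) (292, np.float64(262.5), np.float64(291.9)) (298, np.float64(262.6), np.float64(291.9)) (304, np.float64(263.1), np.float64(291.1)) (310, np.float64(263.6), np.float64(291.2)) (316, np.float64(263.3), np.float64(292.0)) (322, np.float64(263.1), np.float64(292.2)) (328, np.float64(257.0), np.float64(297.6))
w10 (226, np.float64(257.1), np.float64(291.5)) (232, np.float64(254.6), np.float64(300.7)) (238, np.float64(258.7), np.float64(302.3)) (244, np.float64(265.2), np.float64(301.0)) (250, np.float64(263.5), np.float64(292.8)) (256, np.float64(263.3), np.float64(292.9)) (262, np.float64(263.2), np.float64(2
[... 2178 characters left out ...]
8, np.float64(256.0), np.float64(302.1)) (244, np.float64(265.0), np.float64(287.3)) (250, np.float64(262.8), np.float64(292.5)) (256, np.float64(262.7), np.float64(292.6)) (262, np.float64(262.7), np.float64(292.5)) (268, np.float64(263.2), np.float64(291.9)) (274, np.float64(263.1), np.float64(291.9)) (280, np.float64(262.7), np.float64(291.8)) (286, np.float64(262.3), np.float64(292.0)) (292, np.float64(262.4), np.float64(291.9)) (298, np.float64(262.5), np.float64(291.9)) (304, np.float64(263.2), np.float64(291.6)) (310, np.float64(263.8), np.float64(291.1)) (316, np.float64(263.4), np.float64(292.0)) (322, np.float64(262.7), np.float64(292.3)) (328, np.float64(257.0), np.float64(297.6))
```

View pics/m4.png

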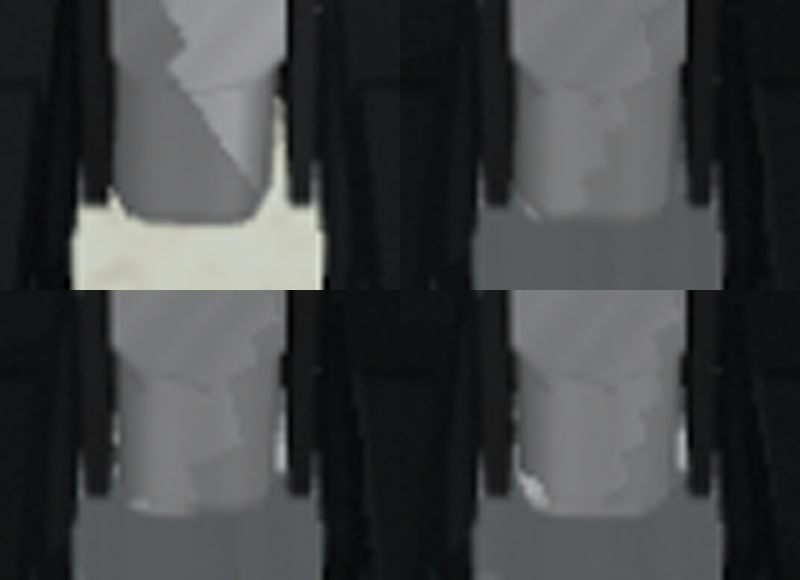

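Torque balance on the screw says the seat torque is now about 0.07: h_fwd − 0.03 = 0.070 and h_back + 0.03 = 0.071. The gripped bar lags the tool slightly, about 0.64 N m/rad effective. About 0.06 rad more tool turn is needed, and I'll do it in two checked steps.

Request:
apply_moves:
  commands:
    - [8,0,0,0,0.004,0,0]
    - [8,0,0,0,0.008,0,0]
    - [8,0,0,0,0.012,0,0]
    - [8,0,0,0,0.016,0,0]
    - [8,0,0,0,0.02,0,0]
    - [8,0,0,0,0.024,0,0]
    - [8,0,0,0,0.027,0,0]
    - [8,0,0,0,0.029,0,0]
    - [8,0,0,0,0.0295,0,0]
    - [8,0,0,0,0.03,0,0]

```text
clock: 35.6
tcp_pos: [0.5974, -0.0845, 0.0843]
orientation: [-2.067, 0.303, 2.064]
contact_force: [-0.3, -0.6, 5.0]
grip_width: 0.0123
```

```bash
python3 -c "
from h import *
tr(5)
f=grab_frame('wrist');save(f,'w14')"
```

```text
35.6 scr 0.09905 tau7 -0.1172 qv7 -0.00402 Mz 0.079
35.65 scr 0.09917 tau7 -0.1198 qv7 0.00029 Mz 0.117
35.7 scr 0.09905 tau7 -0.1195 qv7 0.00014 Mz 0.127
35.75 scr 0.09912 tau7 -0.116 qv7 0.0 Mz 0.14
35.8 scr 0.0991 tau7 -0.1155 qv7 0.00066 Mz 0.078
35.85 scr 0.09909 tau7 -0.1155 qv7 -0.00051 Mz 0.133
Mz mean 0.11259264298136301
```

Request:
apply_moves:
  commands:
    - [8,0,0,0,0.004,0,0]
    - [8,0,0,0,0.008,0,0]
    - [8,0,0,0,0.012,0,0]
    - [8,0,0,0,0.016,0,0]
    - [8,0,0,0,0.02,0,0]
    - [8,0,0,0,0.023,0,0]
    - [8,0,0,0,0.025,0,0]
    - [8,0,0,0,0.0255,0,0]
    - [8,0,0,0,0.026,0,0]

```text
clock: 36.8
tcp_pos: [0.5974, -0.0845, 0.0843]
orientation: [-2.052, 0.328, 2.049]
contact_force: [0.4, -0.6, 5.3]
grip_width: 0.0119
```

```bash
python3 -c "
from h import *
tr(6)
f=grab_frame('wrist');save(f,'w15')
c=lambda n:cv2.resize(cv2.imread('pics/'+n+'.png')[215:340,235:325],(400,556),interpolation=cv2.INTER_CUBIC)
cv2.imwrite('pics/m5.png',np.hstack([c('w9'),c('w15')]))"
```

```text
36.8 scr 0.12509 tau7 -0.1347 qv7 -0.00377 Mz 0.082
36.85 scr 0.12509 tau7 -0.1373 qv7 0.00249 Mz 0.129
36.9 scr 0.12508 tau7 -0.1369 qv7 0.00047 Mz 0.163
36.95 scr 0.125 tau7 -0.1334 qv7 -0.00092 Mz 0.093
37.0 scr 0.12508 tau7 -0.1329 qv7 0.00065 Mz 0.077
37.05 scr 0.12507 tau7 -0.1329 qv7 -0.00133 Mz 0.097
37.1 scr 0.12507 tau7 -0.133 qv7 -0.00035 Mz 0.148
Mz mean 0.112712767300679
```

View pics/m5.png

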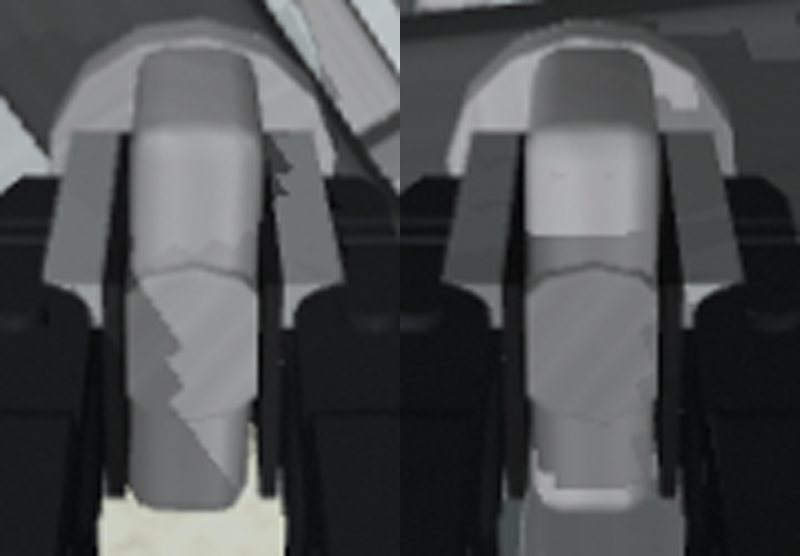

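Seat torque now about 0.105 N m (h 0.133–0.137 minus 0.03), which is a firm bottom. Before backing off I'll quantify the bar's lag in the grip from the images.

```bash
python3 -c "
import cv2,numpy as np
sub=lambda d,k:k+0.5*(d[k-1]-d[k+1])/(d[k-1]-2*d[k]+d[k+1]+1e-9)
for n in ('w9','w10','w11','w12','w13','w14','w15'):
    g=cv2.GaussianBlur(cv2.imread('pics/'+n+'.png').astype(np.float32).mean(2),(0,0),.8)
    o=[]
    for y in (250,253,256,259,262):
        d=np.diff(g[y,245:312]); a=10+np.argmax(d[10:26]);b=38+np.argmin(d[38:58])
        o.append((245+sub(d,a),245+sub(d,b)))
    print(n,np.mean(o,0).round(2), np.diff(g[300:340,277]).argmax(), )
c=lambda n:cv2.resize(cv2.imread('pics/'+n+'.png')[222:265,250:308],(400,296),interpolation=cv2.INTER_CUBIC)
d=lambda n:cv2.resize(cv2.imread('pics/'+n+'.png')[296:339,250:308],(400,296),interpolation=cv2.INTER_CUBIC)
cv2.imwrite('pics/m6.png',np.vstack([np.hstack([c('w12'),c('w15')]),np.hstack([d('w12'),d('w15')])]))
"
```

```text
w9 [263.41 292.77] 29
w10 [263.33 292.89] 36
w11 [263.2  292.77] 11
w12 [263.05 292.69] 10
w13 [262.75 292.56] 9
w14 [262.59 292.22] 24
w15 [262.33 292.05] 24
```

View pics/m6.png

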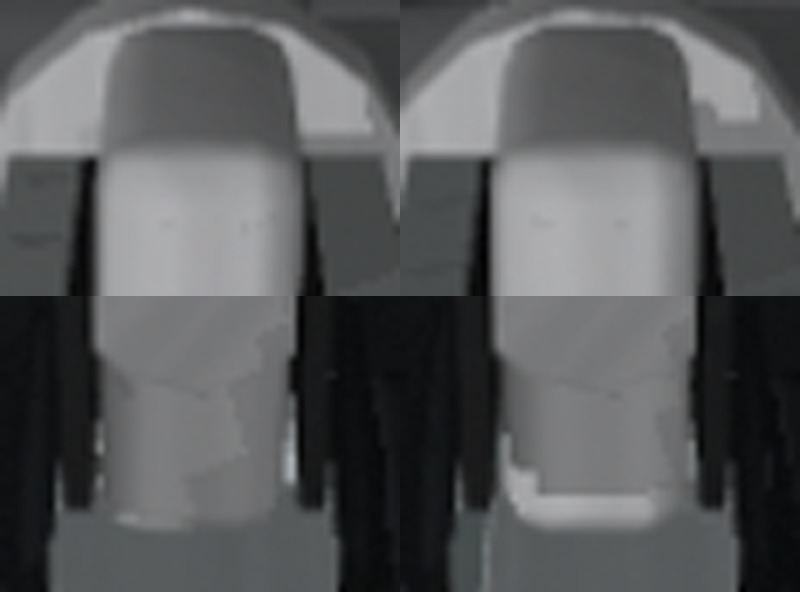

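Back off about a quarter turn counter-clockwise, adding a small allowance (~0.03–0.06 rad) for the grip lag unwinding.

Request:
apply_moves:
  commands:
    - [8,0,0,0,-0.05,0,0]
    - [8,0,0,0,-0.15,0,0]
    - [8,0,0,0,-0.25,0,0]
    - [8,0,0,0,-0.35,0,0]
    - [8,0,0,0,-0.45,0,0]
    - [8,0,0,0,-0.55,0,0]
    - [8,0,0,0,-0.65,0,0]
    - [8,0,0,0,-0.75,0,0]
    - [8,0,0,0,-0.85,0,0]
    - [8,0,0,0,-0.95,0,0]
    - [8,0,0,0,-1.05,0,0]
    - [8,0,0,0,-1.15,0,0]
    - [8,0,0,0,-1.25,0,0]
    - [8,0,0,0,-1.35,0,0]
    - [8,0,0,0,-1.45,0,0]
    - [8,0,0,0,-1.54,0,0]
    - [8,0,0,0,-1.59,0,0]
    - [8,0,0,0,-1.62,0,0]
    - [8,0,0,0,-1.63,0,0]
    - [8,0,0,0,-1.63,0,0]

```text
clock: 39.15
tcp_pos: [0.5972, -0.0843, 0.0843]
orientation: [1.397, 1.076, -1.396]
contact_force: [-1.0, 0.8, 5.4]
grip_width: 0.0116
```

```bash
python3 -c "
from h import *
tr(4); st()
f=grab_frame('wrist');save(f,'w16')
c=lambda n:cv2.resize(cv2.imread('pics/'+n+'.png')[215:340,235:325],(400,556),interpolation=cv2.INTER_CUBIC)
cv2.imwrite('pics/m7.png',np.hstack([c('w15'),c('w16')]))
sub=lambda d,k:k+0.5*(d[k-1]-d[k+1])/(d[k-1]-2*d[k]+d[k+1]+1e-9)
for n in ('w9','w15','w16'):
    g=cv2.GaussianBlur(cv2.imread('pics/'+n+'.png').astype(np.float32).mean(2),(0,0),.8)
    o=[]
    for y in (250,253,256,259,262):
        d=np.diff(g[y,245:312]); a=10+np.argmax(d[10:26]);b=38+np.argmin(d[38:58])
        o.append((245+sub(d,a),245+sub(d,b)))
    print(n,np.mean(o,0).round(2))
"
```

```text
39.15 scr -1.50493 tau7 0.0515 qv7 -0.00751 Mz -0.003
39.2 scr -1.5047 tau7 -0.0059 qv7 -0.00159 Mz 0.019
39.25 scr -1.50471 tau7 -0.0244 qv7 -0.00065 Mz 0.049
39.3 scr -1.50474 tau7 -0.0284 qv7 -0.00161 Mz 0.007
39.35 scr -1.50473 tau7 -0.0284 qv7 8e-05 Mz -0.031
Mz mean 0.008204838307971626
t 39.35 tcp [ 0.5973 -0.0843  0.0843] toolyaw -0.2579 screw~ -1.5047 F [-1.16 -0.08  6.  ] M [ 0.041  0.198 -0.031] q [ 0.407  0.582 -0.496  1.824  0.364  0.826 -0.527] tau7 -0.0284 w 0.012
w9 [263.41 292.77]
w15 [262.33 292.05]
w16 [263.49 292.29]
```

View pics/m7.png

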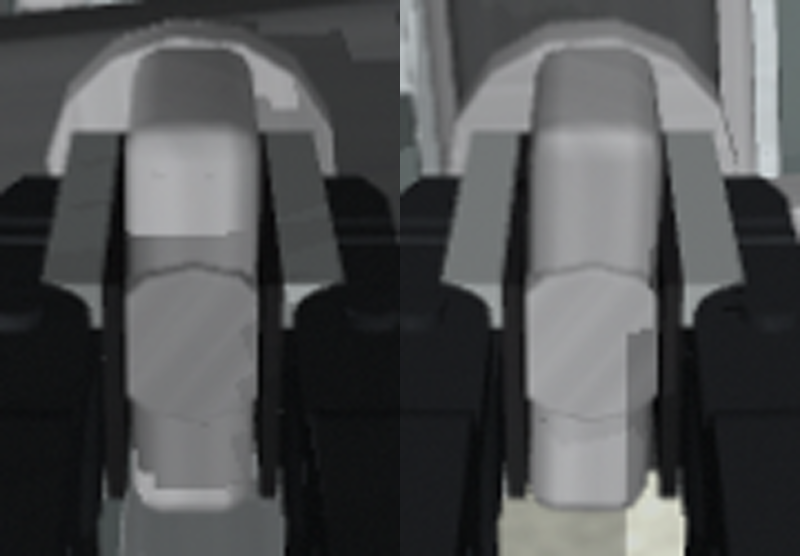

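The bar recentred by about 0.03 rad, so the net back-off is about 1.60 rad from the tightest point. Releasing and rising.

Request:
apply_moves:
  commands:
    - [20,0,0,0,0,0,0]
    - [40,0,0,0,0,0,0]
    - [45,0,0,0,0,0,0]
    - [45,0,0,0,0,0,0]
    - [45,-20,0,0,0,0,0]
    - [45,-60,0,0,0,0,0]
    - [45,-70,0,0,0,0,0]
    - [45,-70,0,0,0,0,0]
    - [45,-70,0,0,0,0,0]
  force: 40

```text
clock: 40.3
tcp_pos: [0.5962, -0.0845, 0.153]
orientation: [1.396, 1.076, -1.398]
contact_force: [-0.4, 0.6, 0.4]
grip_width: 0.045
```

```bash
python3 -c "
from h import *
st(); p=wpose()
f=grab_frame('wrist');save(f,'w17')
for l,z in [('push_plate',.055),('screw_grip',.102)]:
    for q in pinpoint(l,'wrist')[:2]:
        uv=np.array(q['point'])*[560,420]; print(l,round(q['confidence'],2),uv.round(),watz(f,uv,z,p).round(4))
cv2.imwrite('pics/z17.png',cv2.resize(f['pixels'][150:290,190:370,::-1],None,fx=4.2,fy=4.2,interpolation=cv2.INTER_CUBIC))
"
```

```text
t 40.3 tcp [ 0.5962 -0.0845  0.153 ] toolyaw -0.2582 screw~ -1.5044 F [-0.41  0.62  0.4 ] M [-0.004  0.002  0.02 ] q [ 0.439  0.497 -0.533  1.779  0.303  0.949 -0.478] tau7 0.0088 w 0.045
push_plate 0.63 [167. 215.] [ 0.5087 -0.0678  0.055 ]
screw_grip 0.6 [280. 227.] [ 0.5976 -0.0846  0.102 ]
```

View pics/z17.png

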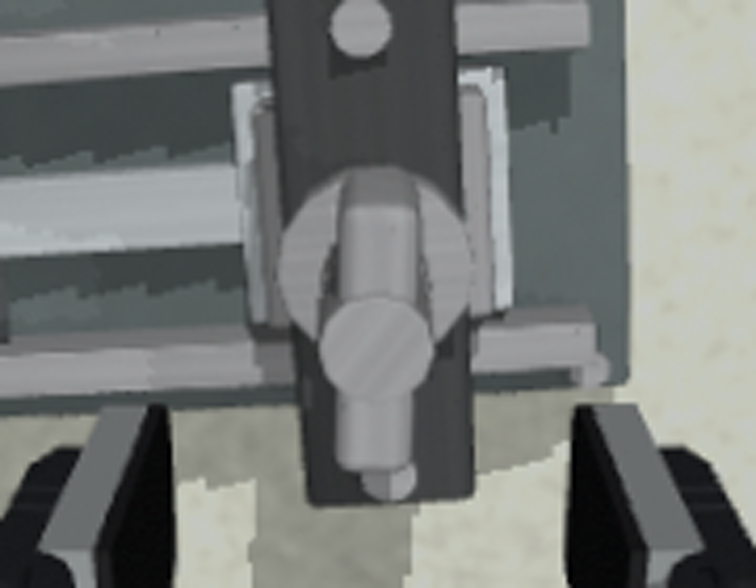

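The bar stands where the tool left it, about −1.50, and the carriage is home. I'll rise clear, check the bench and hand in.

Request:
apply_moves:
  commands:
    - [45,-40,0,0,0,0,0]
    - [45,-80,0,0,0,0,0]
    - [45,-80,0,0,0,0,0]
    - [45,-80,0,0,0,0,0]

```text
clock: 40.85
tcp_pos: [0.5969, -0.0844, 0.2337]
orientation: [1.397, 1.075, -1.396]
contact_force: [-0.5, -0.5, -1.0]
grip_width: 0.0447
```

```bash
python3 -c "
from h import *
st()
f=grab_frame('scene');save(f,'scene1')
p=wpose();f=grab_frame('wrist');save(f,'w18')
for l,z in [('push_plate',.055),('screw_grip',.102),('dropper',0),('spare_cell',0)]:
    for q in pinpoint(l,'wrist')[:2]:
        uv=np.array(q['point'])*[560,420]; print(l,round(q['confidence'],2),uv.round(),watz(f,uv,z,p).round(4))
"
```

```text
t 40.85 tcp [ 0.5969 -0.0844  0.2337] toolyaw -0.2581 screw~ -1.5045 F [-0.5  -0.52 -1.04] M [-0.041 -0.012 -0.043] q [ 0.465  0.413 -0.561  1.702  0.243  1.096 -0.429] tau7 0.0228 w 0.0447
push_plate 0.96 [55.  8.] [0.4    0.1942 0.055 ]
push_plate 0.9 [194. 192.] [ 0.5103 -0.0676  0.055 ]
screw_grip 0.81 [283. 194.] [ 0.601  -0.0832  0.102 ]
dropper 0.81 [256.  55.] [0.6078 0.058  0.    ]
```

View pics/scene1.png

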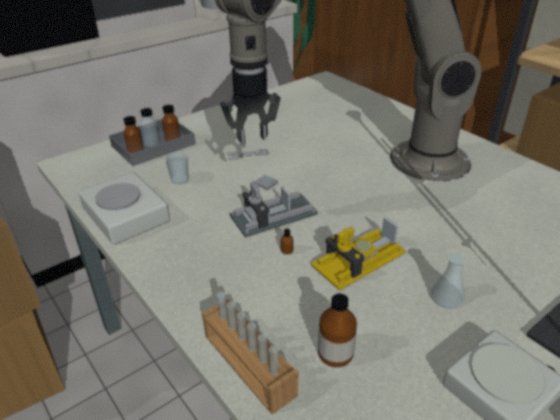

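The scene view shows every bystander where it was: dropper (288,242), bottle (338,332), flask (450,282), beaker (178,168). The gripper is clear above the press. Handing in.

```bash
python3 -c "
from bench import r
print(r.hand_in())"
```

```text
the job is handed in; nothing more can be done
None
```

The carriage is home, and the thumbscrew was bottomed and then backed off about a quarter turn. I handed the job in at about 41 s of the 72 s allowed.

- **Carriage:** I pushed it to its end stop, where the force rose to 14 N. The plate face measured about −38 to −39 mm of the press, both then and after the screw work.
- **Bottoming:** I turned the screw clockwise until the seat torque was about 0.10–0.11 N m above friction. The joint 7 torque was 0.133–0.137 N m, less about 0.03 N m of running friction. That is inside the 0.08–0.15 range.
- **Back-off:** I turned the tool back 1.63 rad, which moved the screw about 1.5–1.6 rad after grip lag. The head was left at about −1.50 rad.
- **Bench:** The last pictures showed the bystanders in view in their places and the gripper clear of everything.

**What disagreed:** past first touch, the torque rose only about 0.65 N m per rad of tool turn, against the stated 1.8. The camera showed only about 0.02–0.03 rad of grip lag, too little to explain all of that. I therefore judged the tightness by torque rather than by angle, and the exact back-off is uncertain by a few degrees.

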